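Hang rinsed beakers on the drain rack

ROBOT

A 7-joint arm with a two-finger parallel gripper is mounted at the origin on the work surface. World frame = base frame: x ahead of the robot, y to its left, z up, the work surface at z = 0. Lengths are in m, angles in rad, forces in N, time in s.
With the tool pointing down it reaches from about 0.4 to 0.85 m from the base axis. Payload 4.5 kg.
Tool frame: the origin (TCP) lies between the finger pads; the fingertips stand 11 mm ahead of it and the grasp point (between the pads) lies 8 mm behind it (r.tip_reach is the distance from the TCP to the fingertips, in m); x points along the fingers, y is the direction in which the jaws open and shut, and the axes are right-handed (so a half turn about x gives the same grasp; the last joint's range is limited). The gripper opens to 88 mm and grips with 3 to 60 N. Pads are 18 mm wide; open, the fingers measure 123 mm over their backs; the gripper's body (75 mm by 187 mm) begins 45 mm behind the grasp point.
Start: joints at [1.337, 0.689, -0.195, 1.565, 0.157, 0.902, -0.215], TCP at [0.165, -0.603, 0.217] pointing down, gripper open.
Joint ranges: [-3.01, 3.01], [-0.46, 2.08], [-1.47, 1.51], [0.13, 2.56], [-1, 4.14], [0.04, 2.09], [-2.66, 2.66]. Speed limits (rad/s): [2.57, 2.57, 3.14, 3.14, 3.14, 3.14, 3.14].

INTERFACE

Orientations are given as a unit quaternion [x, y, z, w].
In Python, from plant import r gives the robot as it stands.
- The arm moves only by the tool drive_tool, never from a script. Its argument "deltas" is a list of rows, each a list of 3 entries, a list of its own where there are three numbers: the turn, a rotation vector about the tool's x, y, z in degrees, then the shift along the tool's x, y, z in cm, then the finger opening in cm, from 0 to 8.81. A call has 1 to 12 rows; each row shifts and turns the commanded pose from where the row before left it, along the tool's axes as they then stand; what a row does not reach is not made up. A row lasts 1/12 s, in which the tool goes at most 41.7 mm and 7.16 degrees, less where a joint would pass 70% of its speed; a pose out of reach is approached as far as the arm can. A call is refused whole if a number of a shift passes 4.17 or a number of a turn 7.16, either way. A call with a gripper value outside its range is refused whole. The fingers move at their own pace and stop on an object; "force" is the grip in N (left out, the last holds). Time passes only in rows, so rows that do not move let the fingers close. It gives the time, the measured TCP pose, the force and the opening at its end, in the units of the state.
- r.get_state(): the state, without advancing time (a new reading comes with each control period).
- r.snapshot(name): name is "side" or "top"; returns a dict with "color" (420x560x3 uint8, red, green, blue), "fov_y" (degrees; the focal length in pixels is half the picture's height over the tangent of half this angle, whatever the lens; pixels are square), "cx", "cy" (the principal point, pixels), "extrinsics" (4x4, takes a point from world to camera coordinates). Camera axes: x right, y up, looking along -z (the intrinsics and any distortion apply to the point x, -y, -z); pixel columns grow to the right and rows downward; lengths in m; the calibration is good to about 2 mm. A picture is of the moment at which its call begins. There is no depth.
- r.finish_job(): hands the job in, once; it reports no verdict.
The state is a dict: "clock": time; "q": joint angles; "qd": joint speeds; "joint_torque": joint torques, N m; "tool_pos": TCP position; "eef_rot": TCP orientation; "contact_force": force on the tool from outside, world axes, zero at the start; "moment": the same for the moment, N m; "opening": opening from 0.0 (shut) to 1.0 (fully open).
Only numpy, scipy, OpenCV 4.12 (cv2) and the standard library are available. Lean on these libraries where they do the work, as an engineer would, in place of code of your own. Each camera call takes 0.05 s, during which the arm holds its last target. There are 200 camera calls.

TASK

The drip tray of the drain rack has been left pulled out: first push it fully home under the pegs. Then hang the two rinsed beakers mouth-down to drain, the blue one on the blue peg and the yellow one on the yellow peg, each slid right down until its inside floor rests on the tip of the peg. Keep the beakers mouth-down all the way and leave the soap bottle, tape roll and cardboard bin where they are.

Things in the scene. Friction and masses are not known exactly. Their poses are not given: they have to be found in the camera images.
- rack: steel drain rack, fixed, 366 mm wide (y), 170 mm deep (x). Origin on the table under its middle; front is -x (robot side). Pegs (blue, yellow, white, in any order) at y = -120, 0, 120 mm, tips at x = 10, z = 180 mm, on a cross bar at x = 72 mm, z = 65 to 95 mm, with a post at each end. Nothing else stands above or before the pegs but the low drip tray.
- peg_blue_tip (a point): top end of the blue peg: a fixed round rod, 12 mm diameter, round end; from this point 120 mm of it run down and back to the rack's cross bar. It leans 30 degrees from vertical towards the robot side: in the rack's frame it points up along (-0.5, 0, 0.866). The tip is 180 mm above the table.
- peg_yellow_tip (a point): top end of the yellow peg: a fixed round rod, 12 mm diameter, round end; from this point 120 mm of it run down and back to the rack's cross bar. It leans 30 degrees from vertical towards the robot side: in the rack's frame it points up along (-0.5, 0, 0.866). The tip is 180 mm above the table.
- peg_white_tip (a point): top end of the white peg (spare, stays empty): a fixed round rod, 12 mm diameter, round end; from this point 120 mm of it run down and back to the rack's cross bar. It leans 30 degrees from vertical towards the robot side: in the rack's frame it points up along (-0.5, 0, 0.866). The tip is 180 mm above the table.
- drip_tray (a joint): drip tray on runners at the foot of the rack: 0 = fully home against its stop, up to 0.075 m = pulled out along the rack's -x towards the robot. Friction about 2 N plus light damping; it stays where it is left.
- tray_front (a point): middle of the outer front face of the drip tray, 25 mm above the table. The black front plate is 335 mm wide, 42 mm tall, from 3 to 45 mm above the table and faces the rack's -x. When the tray is home this point is 85 mm in front of the rack's origin.
- cup_blue: blue plastic beaker, 95 mm tall, wall 3 mm, base 5 mm thick; outside diameter 62 mm at the mouth and 58 mm at the closed end; about 90 g. It starts standing mouth-down on the mat. Origin: centre of the mouth plane; its z axis runs from the mouth to the closed end (up while it stands mouth-down).
- cup_blue_floor (a point): centre of the blue beaker's inner floor (the inside of its closed end), 90 mm from the mouth plane along the beaker's z axis
- cup_yellow: yellow plastic beaker, 95 mm tall, wall 3 mm, base 5 mm thick; outside diameter 62 mm at the mouth and 58 mm at the closed end; about 90 g. It starts standing mouth-down on the mat. Origin: centre of the mouth plane; its z axis runs from the mouth to the closed end (up while it stands mouth-down).
- cup_yellow_floor (a point): centre of the yellow beaker's inner floor (the inside of its closed end), 90 mm from the mouth plane along the beaker's z axis
- mat: black rubber mat, fixed, 150 x 260 x 4 mm, on which the beakers stand; origin at the centre of its underside
- soap: bystander: green soap bottle with a white cap, 56 mm diameter, 150 mm tall, standing; origin at the centre of its underside
- tape: bystander: roll of brown tape lying flat, 100 mm diameter, 48 mm tall; origin at the centre of its underside
- bin: bystander: open cardboard bin 100 x 90 mm, 70 mm tall; origin at the centre of its underside
There are look-alikes about, which are no part of the job. Leave any orange or pink look-alike of the cup_blue alone.

How it is judged:
On the way:
1. the drip tray is pushed home while neither beaker hangs on its peg yet (value of joint drip_tray below 0.004 m and distance between peg_blue_tip and cup_blue_floor above 0.08 m and distance between peg_yellow_tip and cup_yellow_floor above 0.08 m), for 0.2 s.
At the end, for the whole second after the job is handed in: Drip tray within 4 mm of its stop; each beaker at rest, released, on the peg of its colour, mouth-down within 43 degrees, the peg tip inside it 82 to 94 mm deep from the mouth plane and within 32 mm of the inner floor's centre (value of joint drip_tray below 0.004 m and z of peg_blue_tip in the frame of cup_blue between 0.082 and 0.094 m and distance between peg_blue_tip and cup_blue_floor below 0.032 m and angle between each of cup_blue, cup_yellow's own z axis and vertical below 0.75 rad and linear speed of each of cup_blue, cup_yellow below 0.02 m/s and angular speed of each of cup_blue, cup_yellow below 0.3 rad/s and z of peg_yellow_tip in the frame of cup_yellow between 0.082 and 0.094 m and distance between peg_yellow_tip and cup_yellow_floor below 0.032 m); the robot touches nothing.
It fails at once if a beaker is turned more than 63 degrees from mouth-down (angle between any of cup_blue, cup_yellow's own z axis and vertical above 1.1 rad).
It fails at once if the soap bottle, tape roll or cardboard bin is moved more than 30 mm or knocked over (distance of any of soap, tape, bin from where it was at the start of the episode above 0.03 m or angle between any of soap, tape, bin's own z axis and vertical above 0.5 rad).
It also fails if it takes over 72 s, if anything falls off the work surface, if the arm or the gripper's body presses on something with over 40 N, if the wrist force passes 120 N, or if a joint passes its speed limit or range.

## Working session

There is one attempt and no reset: what is moved stays moved. The work goes in short steps, Python scripts to look and compute and a tool call to move; the robot and the scene stay as the last step left them, time stands still between calls to the robot, and variables do not carry over. Pictures are saved under pics/ and viewed, about 8 in all and at most 12, crops included, and the job is handed in when it is done.

Besides the shell and the picture viewer there is one more tool, called after ">>>" as name([rows], argument=value, ...), one row to a line, values as JSON. drive_tool: Moves the arm, as the interface text tells. Its arguments: {"type":"object","properties":{"deltas":{"type":"array","items":{"type":"array"}},"force":{"type":"number"}},"required":["deltas"]}

```bash
ls; mkdir -p pics
python3 - <<'E'
from plant import r
import cv2
s=r.get_state(); print(s['clock'],s['tool_pos'],s['eef_rot'],s['opening'])
for n in ('side','top'):
    d=r.snapshot(n); cv2.imwrite(f'pics/{n}0.png',cv2.cvtColor(d['color'],cv2.COLOR_RGB2BGR))
    print(n,[ (k,d[k]) for k in d if k!='color'])
E
```

```text
pics
0.0 [ 0.16513414 -0.60207255  0.21630904] [-0.70064265 -0.09506765  0.70090529 -0.09377523] 0.9995041578104958
side [('fov_y', 49.939999770855295), ('cx', 278.4581288313035), ('cy', 211.03937256352518), ('extrinsics', array([[-0.7955226 , -0.60577785, -0.01330335,  0.3539025 ],
       [ 0.34846968, -0.47535983,  0.8078378 , -0.31966488],
       [-0.49569413,  0.63801741,  0.58925471, -1.22631732],
       [ 0.        ,  0.        ,  0.        ,  1.        ]]))]
top [('fov_y', 52.148509760087656), ('cx', 278.59448931035666), ('cy', 199.09594338835038), ('extrinsics', array([[ 0.01202509, -0.99992523, -0.00221879, -0.05847291],
       [ 0.99093483,  0.01161999,  0.13383999, -0.52298183],
       [-0.1338042 , -0.00380811,  0.99100047, -1.14029762],
       [ 0.        ,  0.        ,  0.        ,  1.        ]]))]
```

View pics/side0.png

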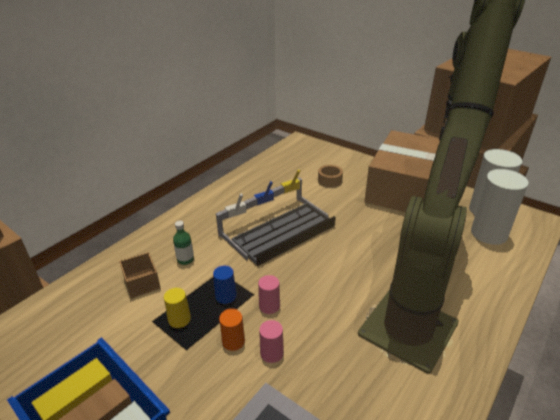

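View pics/top0.png

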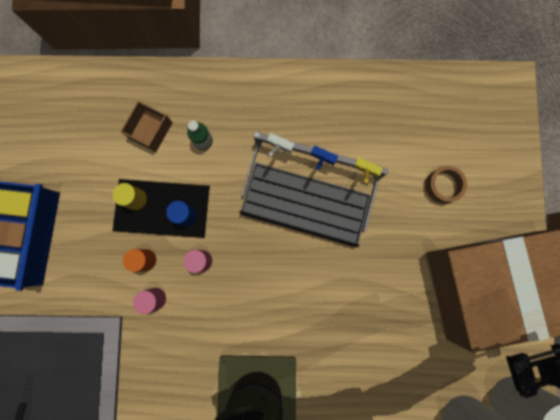

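The top view shows the blue beaker at (179,212) and the yellow one at (125,195), both on the black mat. Possible mix-ups are orange (136,260), pink (195,262) and (147,302), and the yellow block in the blue crate (12,203). I pick the two on the mat. The pegs run white (280,143), blue (323,155), yellow (369,166) from left to right. Next: one close crop to check.

Run:
```python
import cv2,numpy as np
t=cv2.imread('pics/top0.png'); s=cv2.imread('pics/side0.png')
a=cv2.resize(t[120:255,230:400],None,fx=4,fy=4,interpolation=cv2.INTER_CUBIC)[:,:,:]
b=cv2.resize(s[165:265,205:345],None,fx=4,fy=4,interpolation=cv2.INTER_CUBIC)
c=cv2.resize(t[170:245,105:215],None,fx=2,fy=2)
cv2.imwrite('pics/c1.png',cv2.resize(a,(680,540)))
out=np.zeros((580,560,3),np.uint8); out[:400]=b; out[410:560,:220]=c; cv2.imwrite('pics/c2.png',out)
```

```text
(no output)
```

View pics/c1.png

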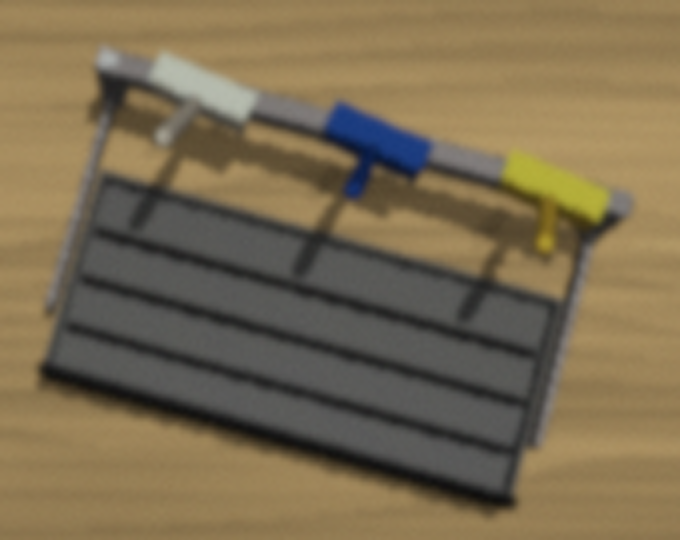

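View pics/c2.png

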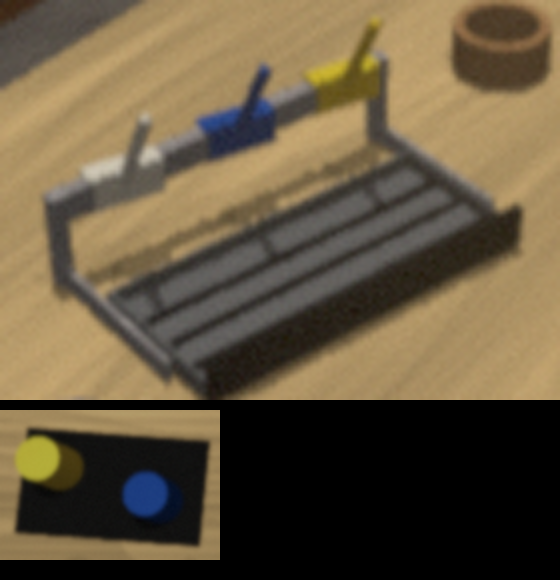

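The crops confirm the choice. The top view gives the peg tips as white (270,154), blue (318,168) and yellow (366,181), and the tray's front top edge runs from (241,212) to (358,245). Both beakers are on the mat.

```bash
cat > h.py <<'E'
import numpy as np,cv2
from plant import r
def ray(d,u,v):
    f=210/np.tan(np.radians(d['fov_y']/2)); E=d['extrinsics']; R,t=E[:3,:3],E[:3,3]
    return -R.T@t, R.T@np.array([(u-d['cx'])/f,-(v-d['cy'])/f,-1])
def plane(d,u,v,z):
    o,w=ray(d,u,v); return o+w*(z-o[2])/w[2]
def tri(d1,p1,d2,p2):
    o,w=ray(d1,*p1); o2,w2=ray(d2,*p2)
    k=np.linalg.lstsq(np.c_[w,-w2],o2-o,rcond=None)[0]; a=o+k[0]*w; b=o2+k[1]*w2
    return (a+b)/2,np.linalg.norm(a-b)
E
cat > m1.py <<'E'
from h import *
np.set_printoptions(precision=4,suppress=True)
T=r.snapshot('top');S=r.snapshot('side')
c=lambda p,o:((p[0]+.5)/4-.5+o[0],(p[1]+.5)/4-.5+o[1])
tips={}
for n,a,b in (('w',(162,138),(144,118)),('b',(354,192),(265,68)),('y',(545,246),(376,21))):
    p,q=c(a,(230,120)),c(b,(205,165)); print(n,plane(T,*p,.177),plane(S,*q,.177),*tri(T,p,S,q)); tips[n]=plane(T,*p,.177)
v=tips['w']-tips['y']; print('yaw y-axis',np.degrees(np.arctan2(-v[0],v[1])),np.linalg.norm(v))
L,R=[plane(T,*c(p,(230,120)),.045) for p in((43,370),(512,500))]
v=L-R; print('tray',L,R,(L+R)/2,np.degrees(np.arctan2(-v[0],v[1])),np.linalg.norm(v))
for n,lo,hi in (('blue',(100,150,60),(125,255,255)),('yel',(24,140,130),(35,255,255))):
    h=cv2.cvtColor(T['color'],cv2.COLOR_RGB2HSV)[170:245,105:215]
    m=cv2.inRange(h,lo,hi); k=max(cv2.findContours(m,0,2)[0],key=cv2.contourArea); (x,y),rad=cv2.minEnclosingCircle(k); print(n,x+105,y+170,rad)
for n,p in (('blue',(177.6,211.7)),('yel',(123.7,194.2))): print(n,plane(T,*p,.099))
for n,p in(('soap',(194,127)),): print(n,plane(T,*p,.15))
E
python3 m1.py
```

```text
w [ 0.6149 -0.0308  0.177 ] [ 0.6192 -0.0321  0.177 ] [ 0.6155 -0.0301  0.1793] 0.0026667269244791424
b [ 0.5827 -0.1479  0.177 ] [ 0.5868 -0.1484  0.177 ] [ 0.5836 -0.1469  0.1787] 0.003023642423804192
y [ 0.5508 -0.2633  0.177 ] [ 0.5557 -0.2651  0.177 ] [ 0.5516 -0.2618  0.1799] 0.003102754709933928
yaw y-axis -15.4268793056171 0.24116558946206323
tray [0.4855 0.0507 0.045 ] [ 0.4018 -0.2653  0.045 ] [ 0.4437 -0.1073  0.045 ] -14.83700660509697 0.32680575137950146
blue 177.33253479003906 211.72966384887695 11.795076370239258
yel 123.19387817382812 194.15306091308594 11.345322608947754
blue [0.4791 0.2076 0.099 ]
yel [0.5231 0.3495 0.099 ]
soap [0.6895 0.1633 0.15  ]
```

```bash
cat >> h.py <<'E'
from scipy.spatial.transform import Rotation as Ro
np.set_printoptions(precision=3,suppress=True)
YAW=np.radians(-15.3); RX=np.array([np.cos(YAW),np.sin(YAW),0]); RY=np.array([-np.sin(YAW),np.cos(YAW),0]); Z=np.array([0,0,1.])
ORG=np.array([.5744,-.1449,0])
def rk(x,y,z): return ORG+x*RX+y*RY+z*Z
def target(tilt=0,jaw=RY,fwd=RX):   # tool x = down tilted fwd; jaw axis = tool y
    x=-Z*np.cos(tilt)+fwd*np.sin(tilt); return x,jaw
def plan(pts,tilt=0,jaw=RY,fwd=RX):
    """turn first, then shifts (cm, turned tool axes) through pts; then the same shifts in the present axes"""
    s=r.get_state(); R0=Ro.from_quat(s['eef_rot']); p=np.array(s['tool_pos'])
    x,y=target(tilt,jaw,fwd); best=None
    for sg in(1,-1):
        M=np.c_[x,sg*y,np.cross(x,sg*y)]; v=(R0.inv()*Ro.from_matrix(M)).as_rotvec(degrees=True)
        if best is None or np.linalg.norm(v)<np.linalg.norm(best[0]): best=(v,M)
    v,M=best; print('t',s['clock'],'p',p,'F',np.array(s['contact_force']),'open',s['opening']*8.81,'q',np.array(s['q']))
    print('turn',v)
    for q in pts:
        q=np.array(q); print('->',q,'new axes',M.T@(q-p)*100,'old axes',R0.inv().apply(q-p)*100); p=q
E
python3 - <<'E'
from h import *
s=r.get_state(); print(Ro.from_quat(s['eef_rot']).as_matrix())
a=rk(-.175,0,.15); p=np.array(s['tool_pos']); u=p.copy();u[2]=.38
plan([u,[a[0],a[1],.38],rk(-.175,0,.028),rk(-.097,0,.028)])
E
```

```text
[[-0.     0.265 -0.964]
 [ 0.001 -0.964 -0.265]
 [-1.    -0.001  0.   ]]
t 0.2 p [ 0.165 -0.602  0.217] F [-0.796  0.02  -0.801] open 8.799550456708785 q [ 1.337  0.69  -0.195  1.566  0.157  0.903 -0.215]
turn [30.645  0.022  0.061]
-> [ 0.165 -0.602  0.38 ] new axes [-16.338   0.      0.   ] old axes [-16.338  -0.018   0.001]
-> [ 0.406 -0.099  0.38 ] new axes [  0.    -54.92   -9.895] old axes [  0.044 -42.206 -36.507]
-> [ 0.406 -0.099  0.028] new axes [35.2  0.   0. ] old axes [35.2    0.039 -0.003]
-> [ 0.481 -0.119  0.028] new axes [ 0.   0.  -7.8] old axes [-0.005  3.976 -6.711]
```

>>> drive_tool([
  [[6.1, 0, 0], [-3.3, 0, 0], 0],
  [[6.1, 0, 0], [-3.3, 0, 0], 0],
  [[6.1, 0, 0], [-3.3, 0, 0], 0],
  [[6.1, 0, 0], [-3.3, 0, 0], 0],
  [[6.2, 0, 0], [-3.1, 0, 0], 0],
  [[0, 0, 0], [0, -3.66, -0.66], 0],
  [[0, 0, 0], [0, -3.66, -0.66], 0],
  [[0, 0, 0], [0, -3.66, -0.66], 0],
  [[0, 0, 0], [0, -3.66, -0.66], 0],
  [[0, 0, 0], [0, -3.66, -0.66], 0],
  [[0, 0, 0], [0, -3.66, -0.66], 0],
  [[0, 0, 0], [0, -3.66, -0.66], 0],
])

```text
clock: 1.2
tool_pos: [0.2777, -0.3658, 0.3801]
eef_rot: [-0.701, 0.094, 0.701, 0.094]
contact_force: [-0.2, 0.1, 0.3]
opening: 0.118
```

>>> drive_tool([
  [[0, 0, 0], [0, -3.66, -0.66], 0],
  [[0, 0, 0], [0, -3.66, -0.66], 0],
  [[0, 0, 0], [0, -3.66, -0.66], 0],
  [[0, 0, 0], [0, -3.66, -0.66], 0],
  [[0, 0, 0], [0, -3.66, -0.66], 0],
  [[0, 0, 0], [0, -3.66, -0.66], 0],
  [[0, 0, 0], [0, -3.66, -0.66], 0],
  [[0, 0, 0], [0, -3.66, -0.66], 0],
  [[0, 0, 0], [0, 0, 0], 0],
  [[0, 0, 0], [0, 0, 0], 0],
])

```text
clock: 2.03
tool_pos: [0.4059, -0.0971, 0.3801]
eef_rot: [-0.701, 0.092, 0.701, 0.092]
contact_force: [-0.6, -0.5, -1.1]
opening: 0.008
```

```bash
python3 -c "
from h import *
plan([rk(-.175,0,.2),rk(-.175,0,.028),rk(-.097,0,.028)])"
```

```text
t 2.0333 p [ 0.406 -0.097  0.38 ] F [-0.593 -0.494 -1.065] open 0.0671728568598176 q [ 0.358  0.216 -0.295  1.873  0.071  1.063 -1.797]
turn [0.364 0.003 0.019]
-> [ 0.406 -0.099  0.2  ] new axes [18.007  0.161 -0.015] old axes [18.007  0.167 -0.015]
-> [ 0.406 -0.099  0.028] new axes [17.2  0.   0. ] old axes [17.2    0.006 -0.001]
-> [ 0.481 -0.119  0.028] new axes [ 0.   0.  -7.8] old axes [-0.    0.05 -7.8 ]
```

Motion tracks well. Now down, then push in -z of the tool.

>>> drive_tool([
  [[0, 0, 0], [3.9, 0.1, 0], 0],
  [[0, 0, 0], [3.9, 0.1, 0], 0],
  [[0, 0, 0], [3.9, 0, 0], 0],
  [[0, 0, 0], [3.9, 0, 0], 0],
  [[0, 0, 0], [3.9, 0, 0], 0],
  [[0, 0, 0], [3.9, 0, 0], 0],
  [[0, 0, 0], [3.9, 0, 0], 0],
  [[0, 0, 0], [3.9, 0, 0], 0],
  [[0, 0, 0], [3.9, 0, 0], 0],
  [[0, 0, 0], [0, 0, 0], 0],
])

```text
clock: 2.87
tool_pos: [0.4048, -0.1054, 0.0547]
eef_rot: [-0.698, 0.097, 0.703, 0.091]
contact_force: [0.6, 0.1, 0.2]
opening: 0.008
```

>>> drive_tool([
  [[0, 0, 0], [0, 0, -1], 0],
  [[0, 0, 0], [0, 0, -1], 0],
  [[0, 0, 0], [0, 0, -1], 0],
  [[0, 0, 0], [0, 0, -1], 0],
  [[0, 0, 0], [0, 0, -1], 0],
  [[0, 0, 0], [0, 0, -1], 0],
  [[0, 0, 0], [0, 0, -0.5], 0],
  [[0, 0, 0], [0, 0, -0.5], 0],
])

```text
clock: 3.53
tool_pos: [0.4747, -0.1237, 0.0587]
eef_rot: [0.701, -0.097, -0.701, -0.092]
contact_force: [0.5, -0.1, 0.9]
opening: 0.008
```

```bash
python3 -c "
from h import *
plan([rk(-.097,0,.028)])"
```

```text
t 3.5333 p [ 0.475 -0.124  0.059] F [ 0.512 -0.131  0.939] open 0.06758174287636202 q [ 0.268  0.798 -0.182  2.09   0.492  0.294 -2.173]
turn [-0.072 -0.088 -0.399]
-> [ 0.481 -0.119  0.028] new axes [ 3.068 -0.585 -0.481] old axes [ 3.065 -0.607 -0.476]
```

The descent was speed-limited, so the tips passed just over the plate without contact. I'll go back and lower more slowly.

>>> drive_tool([
  [[0, 0, 0], [-1, 0, 0], 0],
  [[0, 0, 0], [0, -0.3, 1.5], 0],
  [[0, 0, 0], [0, -0.3, 1.5], 0],
  [[0, 0, 0], [0, 0, 1.5], 0],
  [[0, 0, 0], [0, 0, 1.5], 0],
  [[0, 0, 0], [0, 0, 0.7], 0],
  [[0, 0, 0], [0, 0, 0], 0],
])

```text
clock: 4.12
tool_pos: [0.4091, -0.099, 0.0679]
eef_rot: [-0.7, 0.097, 0.702, 0.091]
contact_force: [0.2, -0.1, -0.2]
opening: 0.004
```

>>> drive_tool([
  [[0, 0, 0], [1, 0, 0], 0],
  [[0, 0, 0], [1, 0, 0], 0],
  [[0, 0, 0], [1, 0, 0], 0],
  [[0, 0, 0], [0.8, 0, 0], 0],
  [[0, 0, 0], [0, 0, 0], 0],
  [[0, 0, 0], [0, 0, 0], 0],
])

```text
clock: 4.62
tool_pos: [0.414, -0.1001, 0.0333]
eef_rot: [-0.699, 0.096, 0.702, 0.091]
contact_force: [0.3, 0.0, 0.0]
opening: 0.007
```

```bash
python3 -c "
from h import *
plan([rk(-.097,0,.028)])"
```

```text
t 4.6167 p [ 0.414 -0.1    0.033] F [0.273 0.031 0.018] open 0.06126339641982198 q [ 0.146  0.832 -0.037  2.286  0.875  0.044 -2.59 ]
turn [ 0.047  0.181 -0.413]
-> [ 0.481 -0.119  0.028] new axes [ 0.533  0.084 -6.957] old axes [ 0.511  0.086 -6.959]
```

>>> drive_tool([
  [[0, 0, 0], [0, 0, -0.8], 0],
  [[0, 0, 0], [0.1, 0, -0.8], 0],
  [[0, 0, 0], [0.1, 0, -0.8], 0],
  [[0, 0, 0], [0.1, 0, -0.8], 0],
  [[0, 0, 0], [0, 0, -0.8], 0],
  [[0, 0, 0], [0, 0, -0.8], 0],
  [[0, 0, 0], [0, 0, -0.6], 0],
  [[0, 0, 0], [0, 0, -0.5], 0],
  [[0, 0, 0], [0, 0, -0.4], 0],
])

```text
clock: 5.37
tool_pos: [0.4743, -0.1166, 0.0304]
eef_rot: [-0.699, 0.096, 0.703, 0.092]
contact_force: [-0.8, 1.1, 0.6]
opening: 0.003
```

```bash
python3 -c "
from h import *
plan([rk(-.097,0,.028)])"
```

```text
t 5.3667 p [ 0.474 -0.117  0.03 ] F [-0.767  1.079  0.587] open 0.029170293432513057 q [ 0.309  0.861 -0.274  2.096  0.806  0.297 -2.495]
turn [ 0.002  0.225 -0.399]
-> [ 0.481 -0.119  0.028] new axes [ 0.244  0.09  -0.703] old axes [ 0.242  0.088 -0.704]
```

>>> drive_tool([
  [[0, 0, 0], [0, 0, -0.4], 0],
  [[0, 0, 0], [0, 0, -0.3], 0],
  [[0, 0, 0], [0, 0, -0.2], 0],
  [[0, 0, 0], [0, 0, -0.1], 0],
])

```text
clock: 5.7
tool_pos: [0.4836, -0.119, 0.03]
eef_rot: [-0.699, 0.096, 0.703, 0.092]
contact_force: [-0.8, 0.5, 0.8]
opening: 0.002
```

>>> drive_tool([
  [[0, 0, 0], [0, 0, -0.2], 0],
  [[0, 0, 0], [0, 0, -0.1], 0],
])

```text
clock: 5.87
tool_pos: [0.4864, -0.1198, 0.03]
eef_rot: [-0.699, 0.096, 0.703, 0.091]
contact_force: [-0.5, -0.6, -0.1]
opening: 0.003
```

Run:
```python
from h import *
t=r.snapshot('top')['color'];s=r.snapshot('side')['color']
o=np.vstack([cv2.resize(x,None,fx=3.5,fy=3.5,interpolation=2) for x in(t[150:235,225:385],s[180:265,205:365])])
cv2.imwrite('pics/p5.png',cv2.cvtColor(o,4))
```

```text
(no output)
```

View pics/p5.png

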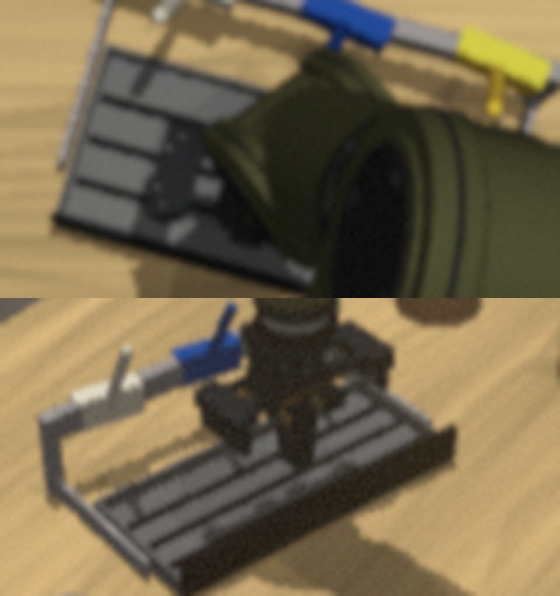

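The fingers appear inside the tray, behind the front plate (side view (291,226)). I'll check my tray position against the TCP projection.

Run:
```python
from h import *
T=r.snapshot('top');S=r.snapshot('side')
loc=lambda p:((p-ORG)@RX,(p-ORG)@RY,p[2])
def proj(d,p):
    f=210/np.tan(np.radians(d['fov_y']/2)); q=d['extrinsics']@np.r_[p,1]; return d['cx']-f*q[0]/q[2],d['cy']+f*q[1]/q[2]
p=np.array(r.get_state()['tool_pos']); tip=p-[0,0,.011]
print('tip proj',proj(T,tip),proj(S,tip),loc(tip), 'before',proj(S,[.414,-.1,.022]),proj(S,[.4048,-.1054,.044]))
for u in((256,257),(335,218)):
    q=plane(S,*u,.045); print('side corner',q,loc(q))
for x in(-.136,-.085):print(x,[proj(S,rk(x,y,.045)) for y in(.167,-.167)])
```

```text
tip proj (np.float64(302.8592710164295), np.float64(213.58198620027653)) (np.float64(290.0528962288531), np.float64(233.97332176402463)) (np.float64(-0.0917165206393863), np.float64(0.0009969928723119852), np.float64(0.019045947165864666)) before (np.float64(304.2682685205013), np.float64(244.5306096664634)) (np.float64(307.67840797808617), np.float64(239.58947640982169))
side corner [0.486 0.061 0.045] (np.float64(-0.1397789974132336), np.float64(0.17483733151575892), np.float64(0.04500000000000004))
side corner [ 0.394 -0.257  0.045] (np.float64(-0.1446426340196284), np.float64(-0.15542326155460906), np.float64(0.04500000000000004))
-0.136 [(np.float64(257.3578103748344), np.float64(255.31764601925897)), (np.float64(335.7296981606001), np.float64(215.5856171973052))]
-0.085 [(np.float64(248.1455352334662), np.float64(246.9384722763762)), (np.float64(325.83562901830584), np.float64(208.86976012776765))]
```

The fingers hopped over the plate because the wrist was at a joint limit: q6 0.044 and q7 -2.59. The tray hasn't moved. I'll lift out, turn the jaws 90° to free q7, and push between the pegs.

>>> drive_tool([
  [[0, 0, 0], [-2, 0, 0], 0],
  [[0, 0, 0], [-3, 0, 0], 0],
  [[0, 0, 0], [-3, 0, 0], 0],
  [[0, 0, 0], [-2, 0, 0], 0],
  [[-7, 0, 0], [0, 0, 0.5], 0],
  [[-7, 0, 0], [0, 0, 0.5], 0],
  [[-7, 0, 0], [0, 0, 0.5], 0],
  [[-7, 0, 0], [0, 0, 0.5], 0],
  [[-7, 0, 0], [0, 0, 0], 0],
  [[-7, 0, 0], [0, 0, 0], 0],
  [[-7, 0, 0], [0, 0, 0], 0],
  [[-7, 0, 0], [0, 0, 0], 0],
])

```text
clock: 7.07
tool_pos: [0.4668, -0.1177, 0.1301]
eef_rot: [-0.659, -0.247, 0.665, -0.249]
contact_force: [-0.0, 0.5, 0.2]
opening: 0.006
```

>>> drive_tool([
  [[-7, 0, 0], [0, 0, 0], 0],
  [[-7, 0, 0], [0, 0, 0], 0],
  [[-7, 0, 0], [0, 0, 0], 0],
  [[-7, 0, 0], [0, 0, 0], 0],
  [[-6, 0, 0], [0, 0, 0], 0],
  [[0, 0, 0], [0, 0, 0], 0],
])

```text
clock: 7.57
tool_pos: [0.4667, -0.1177, 0.1299]
eef_rot: [-0.558, -0.43, 0.565, -0.43]
contact_force: [0.1, 0.2, -0.3]
opening: 0.006
```

```bash
python3 -c "
from h import *
plan([rk(-.175,.06,.13),rk(-.175,.06,.03),rk(-.1,.06,.03)],jaw=RX)"
```

```text
t 7.5667 p [ 0.467 -0.118  0.13 ] F [ 0.116  0.173 -0.326] open 0.05464127265451919 q [ 0.688  0.807 -0.919  2.049  0.945  0.794 -1.088]
turn [0.175 0.412 0.295]
-> [ 0.421 -0.041  0.13 ] new axes [-0.014 -6.392 -6.218] old axes [-0.026 -6.373 -6.238]
-> [ 0.421 -0.041  0.03 ] new axes [10.  0.  0.] old axes [10.     0.052 -0.072]
-> [ 0.494 -0.061  0.03 ] new axes [0.  7.5 0. ] old axes [-0.039  7.5    0.023]
```

>>> drive_tool([
  [[0, 0, 0], [0, -1.6, -1.56], 0],
  [[0, 0, 0], [0, -1.6, -1.56], 0],
  [[0, 0, 0], [0, -1.6, -1.56], 0],
  [[0, 0, 0], [0, -1.6, -1.56], 0],
  [[0, 0, 0], [2, 0, 0], 0],
  [[0, 0, 0], [2, 0, 0], 0],
  [[0, 0, 0], [2, 0, 0], 0],
  [[0, 0, 0], [2, 0, 0], 0],
  [[0, 0, 0], [1, 0, 0], 0],
  [[0, 0, 0], [1, 0, 0], 0],
  [[0, 0, 0], [0, 0, 0], 0],
])

```text
clock: 8.48
tool_pos: [0.4204, -0.0412, 0.0286]
eef_rot: [-0.559, -0.429, 0.566, -0.428]
contact_force: [0.2, 0.1, -0.1]
opening: 0.004
```

```bash
python3 -c "
from h import *
plan([rk(-.175,.06,.03),rk(-.1,.06,.03)],jaw=RX)"
```

```text
t 8.4833 p [ 0.42  -0.041  0.029] F [ 0.209  0.092 -0.101] open 0.03401190127603587 q [ 0.41   0.931 -0.711  2.271  1.432  0.563 -1.746]
turn [-0.113  0.482  0.387]
-> [ 0.421 -0.041  0.03 ] new axes [-0.135  0.093 -0.066] old axes [-0.136  0.092 -0.065]
-> [ 0.494 -0.061  0.03 ] new axes [0.  7.5 0. ] old axes [-0.051  7.5   -0.015]
```

The tool is well placed with good wrist margin. Now push, watching the force.

>>> drive_tool([
  [[0, 0, 0], [0, 0.8, 0], 0],
  [[0, 0, 0], [0, 0.8, 0], 0],
  [[0, 0, 0], [0, 0.8, 0], 0],
  [[0, 0, 0], [0, 0.8, 0], 0],
])

```text
clock: 8.82
tool_pos: [0.4527, -0.0496, 0.0305]
eef_rot: [-0.56, -0.428, 0.565, -0.429]
contact_force: [-0.4, -0.2, 0.2]
opening: 0.004
```

>>> drive_tool([
  [[0, 0, 0], [0, 0.8, 0], 0],
  [[0, 0, 0], [0, 0.8, 0], 0],
  [[0, 0, 0], [0, 0.7, 0], 0],
  [[0, 0, 0], [0, 0.4, 0], 0],
  [[0, 0, 0], [0, 0.3, 0], 0],
  [[0, 0, 0], [0, 0.2, 0], 0],
])

```text
clock: 9.32
tool_pos: [0.4832, -0.058, 0.03]
eef_rot: [-0.559, -0.428, 0.565, -0.429]
contact_force: [0.5, 0.4, -0.1]
opening: 0.005
```

>>> drive_tool([
  [[0, 0, 0], [0, 0.3, 0], 0],
  [[0, 0, 0], [0, 0.2, 0], 0],
  [[0, 0, 0], [0, 0, 0], 0],
])

```text
clock: 9.57
tool_pos: [0.4881, -0.0593, 0.0297]
eef_rot: [-0.559, -0.429, 0.565, -0.429]
contact_force: [-0.4, -0.6, 0.0]
opening: 0.006
```

Run:
```python
from h import *
t=r.snapshot('top')['color'];s=r.snapshot('side')['color']
o=np.vstack([cv2.resize(x,None,fx=3.5,fy=3.5,interpolation=2) for x in(t[150:235,225:385],s[180:265,205:365])])
cv2.imwrite('pics/p6.png',cv2.cvtColor(o,4))
```

```text
(no output)
```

View pics/p6.png

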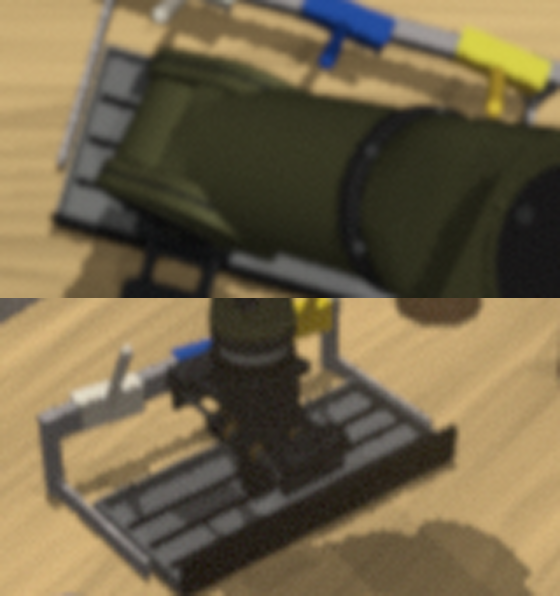

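The tray is still unmoved and there was no contact, and the finger bottom appears about 7 px (about 25 mm) higher than the state says. I'll check `tip_reach` and feel for the table in front of the tray.

>>> drive_tool([
  [[0, 0, 0], [0, -2, 0], 0],
  [[0, 0, 0], [0, -2, 0], 0],
  [[0, 0, 0], [0, -2, 0], 0],
  [[0, 0, 0], [0, -0.9, 0], 0],
  [[0, 0, 0], [0, 0, 0], 0],
])

```text
clock: 10.08
tool_pos: [0.4185, -0.0407, 0.0301]
eef_rot: [-0.557, -0.43, 0.565, -0.43]
contact_force: [0.2, -0.7, 0.6]
opening: 0.005
```

Run:
```python
from h import *
print(r.tip_reach,[a for a in dir(r) if a[0]!='_'])
T=r.snapshot('top');S=r.snapshot('side')
def proj(d,p):
    f=210/np.tan(np.radians(d['fov_y']/2)); q=d['extrinsics']@np.r_[p,1]; return np.array([d['cx']-f*q[0]/q[2],d['cy']+f*q[1]/q[2]])
p=np.array(r.get_state()['tool_pos']); print(p)
s=cv2.cvtColor(S['color'],4)
s=cv2.resize(s[180:280,215:375],None,fx=4,fy=4,interpolation=2)
for dz,c in((-.011,(0,0,255)),(.1,(0,255,0))):
    u=(proj(S,p+[0,0,dz])-[215,180])*4; cv2.drawMarker(s,tuple(int(v) for v in u),c,0,12)
cv2.imwrite('pics/p7.png',s)
```

```text
0.011 ['Unreachable', 'finish_job', 'get_state', 'snapshot', 'tip_reach']
[ 0.422 -0.041  0.03 ]
```

View pics/p7.png

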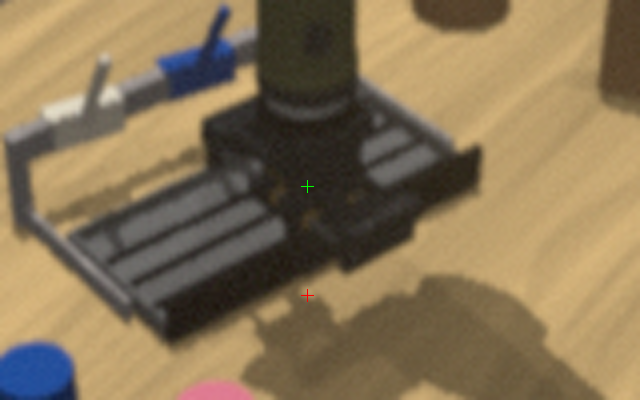

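The fingertips are clearly above where the state puts them, and the shadow is separated too. I'll feel downward in small steps.

>>> drive_tool([
  [[0, 0, 0], [0.4, 0, 0], 0],
  [[0, 0, 0], [0.4, 0, 0], 0],
  [[0, 0, 0], [0.4, 0, 0], 0],
  [[0, 0, 0], [0, 0, 0], 0],
])

```text
clock: 10.52
tool_pos: [0.4213, -0.0413, 0.0171]
eef_rot: [-0.559, -0.429, 0.565, -0.429]
contact_force: [-0.7, 0.3, -0.1]
opening: 0.003
```

>>> drive_tool([
  [[0, 0, 0], [0.4, 0, 0], 0],
  [[0, 0, 0], [0.4, 0, 0], 0],
  [[0, 0, 0], [0, 0, 0], 0],
])

```text
clock: 10.77
tool_pos: [0.4209, -0.0413, 0.0092]
eef_rot: [-0.559, -0.429, 0.565, -0.429]
contact_force: [0.4, 0.3, 0.5]
opening: 0.002
```

>>> drive_tool([
  [[0, 0, 0], [0.4, 0, 0], 0],
  [[0, 0, 0], [0.4, 0, 0], 0],
  [[0, 0, 0], [0, 0, 0], 0],
])

```text
clock: 11.02
tool_pos: [0.4209, -0.0414, 0.0013]
eef_rot: [-0.559, -0.429, 0.565, -0.429]
contact_force: [0.5, -0.2, 0.3]
opening: 0.006
```

>>> drive_tool([
  [[0, 0, 0], [0.3, 0, 0], 0],
  [[0, 0, 0], [0.2, 0, 0], 0],
  [[0, 0, 0], [0, 0, 0], 0],
])

```text
clock: 11.27
tool_pos: [0.4209, -0.0413, -0.0034]
eef_rot: [-0.559, -0.429, 0.565, -0.429]
contact_force: [-0.3, -0.7, -0.1]
opening: 0.004
```

Run:
```python
from h import *
S=r.snapshot('side');T=r.snapshot('top')
s=cv2.cvtColor(S['color'],4);t=cv2.cvtColor(T['color'],4)
f=cv2.resize(s[200:275,240:340],None,fx=6,fy=6,interpolation=2)
f=np.clip(f.astype(float)*1.8,0,255).astype(np.uint8)
cv2.imwrite('pics/p8.png',f); plan([])
```

```text
t 11.3667 p [ 0.421 -0.041 -0.003] F [ 0.212 -0.664 -0.106] open 0.049416978213903756 q [ 0.393  1.    -0.68   2.275  1.582  0.563 -1.873]
turn [-89.965   0.131   0.521]
```

View pics/p8.png

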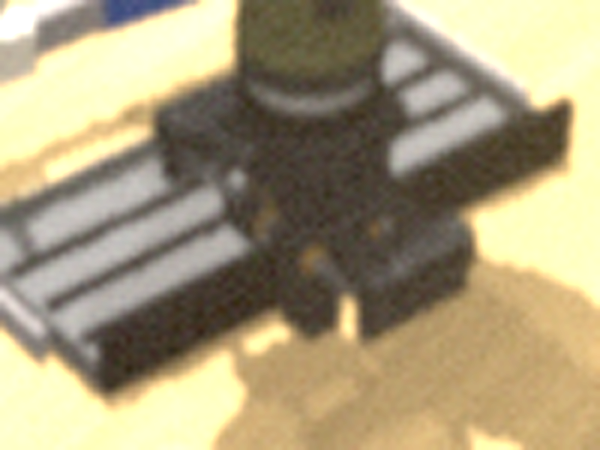

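Run:
```python
from h import *
S=r.snapshot('side');T=r.snapshot('top')
def proj(d,p):
    f=210/np.tan(np.radians(d['fov_y']/2)); q=d['extrinsics']@np.r_[p,1]; return np.array([d['cx']-f*q[0]/q[2],d['cy']+f*q[1]/q[2]])
for z in (0,.01,.02,.03,.04): print(z,plane(S,291.3,255.8,z))
print('start tip in top',proj(T,[.165,-.602,.205]),'body',proj(T,[.165,-.602,.27]))
print('rack loc',[(q-ORG)@RX for q in (np.array([.421,-.041,0]),)])
```

```text
0 [ 0.43 -0.05  0.  ]
0.01 [ 0.424 -0.041  0.01 ]
0.02 [ 0.417 -0.032  0.02 ]
0.03 [ 0.411 -0.023  0.03 ]
0.04 [ 0.404 -0.014  0.04 ]
start tip in top [523.015 351.143] body [540.586 357.933]
rack loc [np.float64(-0.1753795178828285)]
```

Run:
```python
import cv2,numpy as np
t=cv2.imread('pics/top0.png')[330:420,470:560]
cv2.imwrite('pics/p9.png',np.clip(cv2.resize(t,None,fx=6,fy=6,interpolation=2)*1.8,0,255).astype(np.uint8))
```

```text
(no output)
```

View pics/p9.png

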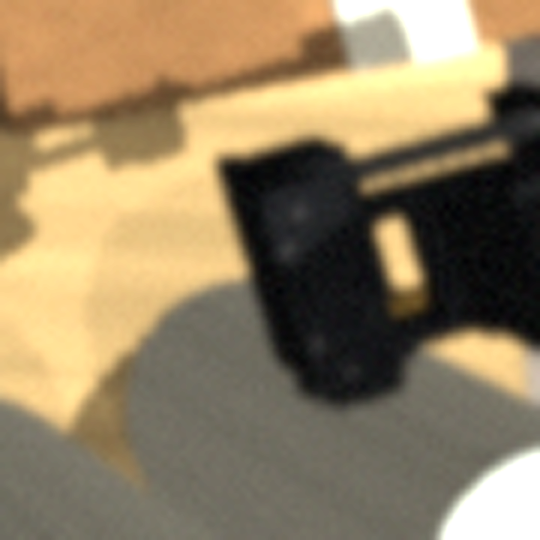

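The picture shows the fingertip at pixel (291,256), which is z ≈ 0.012. The state implies -0.014, so the real tips are about 26 mm higher than stated. That height suits pushing, so I'll push now.

>>> drive_tool([
  [[0, 0, 0], [0, 0.8, 0], 0],
  [[0, 0, 0], [0, 0.8, 0], 0],
  [[0, 0, 0], [0, 0.8, 0], 0],
  [[0, 0, 0], [0, 0.8, 0], 0],
])

```text
clock: 11.8
tool_pos: [0.4511, -0.0494, -0.003]
eef_rot: [-0.559, -0.429, 0.565, -0.429]
contact_force: [-2.7, 0.8, 1.7]
opening: 0.003
```

>>> drive_tool([
  [[0, 0, 0], [0, 0.8, 0], 0],
  [[0, 0, 0], [0, 0.8, 0], 0],
  [[0, 0, 0], [0, 0.6, 0], 0],
  [[0, 0, 0], [0, 0.4, 0], 0],
])

```text
clock: 12.13
tool_pos: [0.4768, -0.0564, -0.0031]
eef_rot: [-0.559, -0.429, 0.565, -0.429]
contact_force: [-2.5, -0.3, 2.2]
opening: 0.007
```

>>> drive_tool([
  [[0, 0, 0], [0, 0.3, 0], 0],
  [[0, 0, 0], [0, 0.3, 0], 0],
])

```text
clock: 12.3
tool_pos: [0.4824, -0.058, -0.0032]
eef_rot: [-0.559, -0.429, 0.565, -0.429]
contact_force: [-1.6, 0.5, 2.9]
opening: 0.006
```

>>> drive_tool([
  [[0, 0, 0], [0, 0.4, 0], 0],
  [[0, 0, 0], [0, 0.3, 0], 0],
  [[0, 0, 0], [0, 0.2, 0], 0],
])

```text
clock: 12.55
tool_pos: [0.489, -0.0598, -0.0034]
eef_rot: [-0.558, -0.43, 0.566, -0.429]
contact_force: [-11.7, 3.7, 9.8]
opening: 0.004
```

>>> drive_tool([
  [[0, 0, 0], [0, 0.3, 0], 0],
  [[0, 0, 0], [0, 0.2, 0], 0],
])

```text
clock: 12.72
tool_pos: [0.4888, -0.0598, -0.0033]
eef_rot: [-0.556, -0.433, 0.567, -0.427]
contact_force: [-21.1, 5.7, 17.7]
opening: 0.006
```

>>> drive_tool([
  [[0, 0, 0], [0, 0.2, 0], 0],
  [[0, 0, 0], [0, 0.2, 0], 0],
])

```text
clock: 12.88
tool_pos: [0.4886, -0.0598, -0.0033]
eef_rot: [-0.554, -0.435, 0.568, -0.426]
contact_force: [-29.4, 8.0, 24.8]
opening: 0.003
```

The tray is against its stop, with force rising to about 30 N. I'll back off, then touch the table to calibrate tip height.

>>> drive_tool([
  [[0, 0, 0], [0, -1.5, 0], 0],
  [[0, 0, 0], [0, -1.5, 0], 0],
  [[0, 0, 0], [0, -1, 0], 0],
  [[0, 0, 0], [0.4, 0, 0], 0],
  [[0, 0, 0], [0.2, 0, 0], 0],
  [[0, 0, 0], [0, 0, 0], 0],
])

```text
clock: 13.38
tool_pos: [0.4628, -0.0528, -0.0098]
eef_rot: [-0.559, -0.428, 0.565, -0.43]
contact_force: [-0.7, 0.4, 1.1]
opening: 0.002
```

>>> drive_tool([
  [[0, 0, 0], [0.2, 0, 0], 0],
  [[0, 0, 0], [0.2, 0, 0], 0],
  [[0, 0, 0], [0, 0, 0], 0],
])

```text
clock: 13.63
tool_pos: [0.462, -0.0526, -0.0136]
eef_rot: [-0.559, -0.429, 0.565, -0.429]
contact_force: [0.2, -0.3, -0.3]
opening: 0.004
```

>>> drive_tool([
  [[0, 0, 0], [0.2, 0, 0], 0],
  [[0, 0, 0], [0.2, 0, 0], 0],
  [[0, 0, 0], [0, 0, 0], 0],
])

```text
clock: 13.88
tool_pos: [0.4614, -0.0525, -0.0176]
eef_rot: [-0.559, -0.429, 0.565, -0.429]
contact_force: [0.1, -1.1, 0.0]
opening: 0.004
```

>>> drive_tool([
  [[0, 0, 0], [0.2, 0, 0], 0],
  [[0, 0, 0], [0.2, 0, 0], 0],
  [[0, 0, 0], [0, 0, 0], 0],
])

```text
clock: 14.13
tool_pos: [0.4616, -0.0525, -0.0211]
eef_rot: [-0.559, -0.429, 0.565, -0.43]
contact_force: [-0.8, -0.6, 2.7]
opening: 0.006
```

>>> drive_tool([
  [[0, 0, 0], [0.2, 0, 0], 0],
  [[0, 0, 0], [0.2, 0, 0], 0],
  [[0, 0, 0], [0, 0, 0], 0],
])

```text
clock: 14.38
tool_pos: [0.4617, -0.0525, -0.0213]
eef_rot: [-0.559, -0.428, 0.564, -0.432]
contact_force: [-6.7, -3.9, 48.1]
opening: 0.001
```

Run:
```python
from h import *
plan([])
T=r.snapshot('top')
# tray front edge: darkest row along column 250..262 (left part, uncovered)
g=cv2.cvtColor(T['color'],7).astype(int); g0=cv2.cvtColor(cv2.imread('pics/top0.png'),6).astype(int)
for c in(252,258,264): print(c,g[185:225,c].tolist()); 
print(g0[185:225,258].tolist())
def proj(d,p):
    f=210/np.tan(np.radians(d['fov_y']/2)); q=d['extrinsics']@np.r_[p,1]; return np.array([d['cx']-f*q[0]/q[2],d['cy']+f*q[1]/q[2]])
print([proj(T,rk(x,.13,.045)) for x in(-.085,-.08,-.136)])
```

```text
t 14.3833 p [ 0.462 -0.052 -0.021] F [-6.689 -3.884 48.131] open 0.009816971509493585 q [ 0.39   1.031 -0.636  2.159  1.481  0.545 -1.704]
turn [-89.861   0.402   0.379]
252 [85, 101, 107, 109, 109, 109, 109, 101, 85, 57, 31, 22, 27, 51, 77, 102, 131, 153, 156, 155, 156, 160, 163, 162, 155, 151, 149, 155, 158, 159, 161, 161, 154, 140, 121, 95, 84, 79, 79, 81]
258 [46, 56, 73, 78, 75, 71, 72, 70, 69, 65, 53, 36, 26, 22, 32, 46, 57, 64, 74, 81, 84, 82, 77, 71, 62, 59, 54, 52, 51, 48, 48, 49, 45, 41, 45, 47, 45, 41, 42, 47]
264 [75, 58, 47, 42, 41, 45, 47, 43, 38, 42, 52, 54, 56, 57, 57, 58, 61, 59, 60, 60, 60, 62, 62, 64, 64, 65, 64, 62, 64, 65, 64, 63, 59, 52, 49, 47, 46, 39, 39, 47]
[88, 88, 90, 87, 79, 63, 43, 45, 65, 81, 87, 89, 90, 88, 90, 89, 87, 80, 63, 41, 42, 63, 81, 88, 89, 90, 89, 89, 89, 80, 60, 34, 20, 22, 38, 56, 77, 99, 120, 131]
[array([258.296, 197.25 ]), array([258.813, 195.499]), array([252.983, 215.221])]
```

Table contact is at state z = -0.0213, so true tip z = state z + 0.021. The tray's dark front row moved from 217 to 198, where 197 was predicted for home, so it is home. Next is the blue beaker.

>>> drive_tool([
  [[0, 0, 0], [-1.5, 0, 0], 0],
  [[0, 0, 0], [-3, 0, 0], 0],
  [[0, 0, 0], [-3, 0, 0], 0],
  [[-7, 0, 0], [-1.5, 0, 0], 0],
  [[-7, 0, 0], [-1.5, 0, 0], 0],
  [[-7, 0, 0], [-1.5, 0, 0], 0],
  [[-7, 0, 0], [-1.5, 0, 0], 0],
  [[-7, 0, 0], [-1.5, 0, 0], 0],
  [[-7, 0, 0], [0, 0, 0], 0],
  [[-7, 0, 0], [0, 0, 0], 0],
  [[-7, 0, 0], [0, 0, 0], 0],
  [[-7, 0, 0], [0, 0, 0], 0],
])

```text
clock: 15.43
tool_pos: [0.4622, -0.0519, 0.1248]
eef_rot: [0.25, 0.661, -0.256, 0.659]
contact_force: [-0.5, 0.1, -1.1]
opening: 0.006
```

>>> drive_tool([
  [[-7, 0, 0], [0, 0, 0], 8.8],
  [[-7, 0, 0], [0, 0, 0], 8.8],
  [[-7, 0, 0], [0, 0, 0], 8.8],
  [[-6, 0, 0], [0, 0, 0], 8.8],
  [[0, 0, 0], [0, 3.6, -0.7], 8.8],
  [[0, 0, 0], [0, 3.6, -0.7], 8.8],
  [[0, 0, 0], [0, 3.6, -0.7], 8.8],
  [[0, 0, 0], [0, 3.6, -0.7], 8.8],
  [[0, 0, 0], [0, 3.6, -0.7], 8.8],
  [[0, 0, 0], [0, 3.6, -0.7], 8.8],
  [[0, 0, 0], [0, 3.6, -0.7], 8.8],
  [[0, 0, 0], [0, 0, 0], 8.8],
])

```text
clock: 16.43
tool_pos: [0.4809, 0.214, 0.1245]
eef_rot: [0.092, 0.703, -0.09, 0.7]
contact_force: [0.6, 0.5, 0.3]
opening: 0.887
```

```bash
python3 -c "
from h import *
plan([[.479,.208,.11],[.479,.208,.0367]])"
```

```text
t 16.4333 p [0.481 0.214 0.124] F [0.578 0.543 0.309] open 7.813508284846428 q [ 0.106  0.953 -1.129  1.921  1.043  1.014 -0.206]
turn [ 0.483 -0.286 -0.121]
-> [0.479 0.208 0.11 ] new axes [ 1.446 -0.629 -0.028] old axes [ 1.445 -0.632 -0.026]
-> [0.479 0.208 0.037] new axes [7.33 0.   0.  ] old axes [ 7.33  -0.016  0.036]
```

>>> drive_tool([
  [[0, 0, 0], [1.4, -0.6, 0], 8.8],
  [[0, 0, 0], [0, 0, 0], 8.8],
  [[0, 0, 0], [0, 0, 0], 8.8],
  [[0, 0, 0], [1.2, 0, 0], 8.8],
  [[0, 0, 0], [1.2, 0, 0], 8.8],
])

```text
clock: 16.85
tool_pos: [0.4804, 0.1984, 0.0858]
eef_rot: [0.092, 0.702, -0.096, 0.7]
contact_force: [-0.1, 0.5, -1.0]
opening: 0.998
```

Run:
```python
from h import *
plan([[.479,.208,.0367]])
S=r.snapshot('side')['color'];T=r.snapshot('top')['color']
o=np.vstack([cv2.resize(x,(700,290),interpolation=2) for x in(S[235:318,165:365],T[165:248,100:300])])
cv2.imwrite('pics/p10.png',cv2.cvtColor(o,4))
```

```text
t 16.85 p [0.48  0.198 0.086] F [-0.064  0.48  -0.978] open 8.790114988035981 q [ 0.105  1.    -1.079  1.961  1.127  0.965 -0.263]
turn [-0.032 -0.162  0.335]
-> [0.479 0.208 0.037] new axes [ 4.913  0.892 -0.391] old axes [ 4.909  0.92  -0.378]
```

View pics/p10.png

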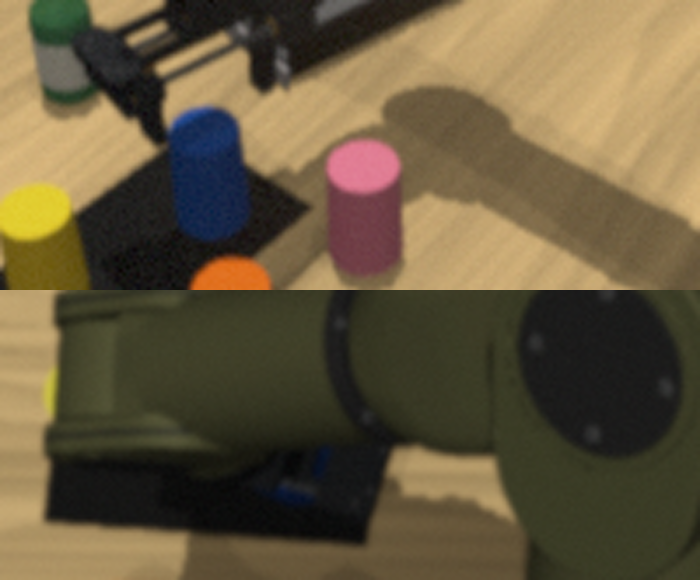

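The picture shows fingertips at side pixels (209,275) and (241,260), and the blue top centre at (224,272). I'll check alignment from those.

Run:
```python
from h import *
plan([[.479,.208,.0367]])
S=r.snapshot('side')
a,b=plane(S,209.3,275,.107),plane(S,240.7,260,.107); print(a,b,(a+b)/2,np.linalg.norm(a-b)); print('cup',plane(S,223.6,272,.099))
```

```text
t 16.95 p [0.479 0.197 0.084] F [-0.216 -0.509  0.466] open 8.822341893760424 q [ 0.105  1.003 -1.077  1.962  1.126  0.966 -0.262]
turn [-0.019 -0.315  0.532]
-> [0.479 0.208 0.037] new axes [ 4.762  1.045 -0.312] old axes [ 4.754  1.089 -0.286]
[0.496 0.247 0.107] [0.467 0.148 0.107] [0.482 0.198 0.107] 0.10270766954078658
cup [0.479 0.209 0.099]
```

Tip xy matches the state. Shift 1 cm in +y, then down, then grip.

>>> drive_tool([
  [[0, 0, 0], [0, 1, -0.2], 8.8],
  [[0, 0, 0], [0, 0, 0], 8.8],
  [[0, 0, 0], [1.2, 0, 0], 8.8],
  [[0, 0, 0], [1.2, 0, 0], 8.8],
  [[0, 0, 0], [1.2, 0, 0], 8.8],
  [[0, 0, 0], [1.1, 0, 0], 8.8],
  [[0, 0, 0], [0, 0, 0], 8.8],
  [[0, 0, 0], [0, 0, 0], 8.8],
])

```text
clock: 17.67
tool_pos: [0.4799, 0.2086, 0.0382]
eef_rot: [0.091, 0.703, -0.096, 0.699]
contact_force: [-0.8, 0.5, -0.1]
opening: 1.0
```

>>> drive_tool([
  [[0, 0, 0], [0, 0, 0], 5],
  [[0, 0, 0], [0, 0, 0], 5],
  [[0, 0, 0], [0, 0, 0], 5],
  [[0, 0, 0], [0, 0, 0], 5],
  [[0, 0, 0], [0, 0, 0], 5],
  [[0, 0, 0], [0, 0, 0], 5],
], force=12)

```text
clock: 18.17
tool_pos: [0.4803, 0.2085, 0.0385]
eef_rot: [0.092, 0.702, -0.096, 0.699]
contact_force: [-0.3, -0.5, 3.0]
opening: 0.671
```

Gripped at 59 mm. Lift, then tilt and go to pre-insert.

>>> drive_tool([
  [[0, 0, 0], [-2, 0, 0], 5],
  [[0, 0, 0], [-3.5, 0, 0], 5],
  [[0, 0, 0], [-3.5, 0, 0], 5],
  [[0, 0, 0], [-3.5, 0, 0], 5],
  [[0, 0, 0], [-3.5, 0, 0], 5],
  [[0, 0, 0], [-3.5, 0, 0], 5],
  [[0, 0, 0], [-3.5, 0, 0], 5],
  [[0, 0, 0], [0, 0, 0], 5],
])

```text
clock: 18.83
tool_pos: [0.483, 0.213, 0.2745]
eef_rot: [0.094, 0.7, -0.093, 0.702]
contact_force: [0.3, 0.8, -1.8]
opening: 0.671
```

```bash
cat >> h.py <<'E'
C=-.5*RX+.866*Z
TIP=dict(b=np.array([.5833,-.1475,.18]),y=np.array([.5512,-.2625,.18]))
def hang(k,up,H=1,g=.0152):   # tool_pos that puts the inner floor at tip+up*C, tool tilted along the peg
    F=TIP[k]+up*C
    return F-(g+.0403)*C if H==1 else F-(g+.008)*C-.0323*Z
E
python3 -c "
from h import *
plan([hang('b',.14),hang('b',.12,2),hang('b',.12)],tilt=np.pi/6)"
```

```text
t 18.8333 p [0.483 0.213 0.274] F [ 0.252  0.811 -1.768] open 5.9100182480814185 q [ 0.185  0.764 -1.279  1.758  0.78   1.233 -0.002]
turn [  0.02  -29.894  -0.091]
-> [ 0.543 -0.136  0.253] new axes [  9.324 -32.126  11.895] old axes [  2.11  -32.14   14.936]
-> [ 0.537 -0.135  0.232] new axes [ 1.567  0.    -1.615] old axes [ 2.164 -0.003 -0.619]
-> [ 0.552 -0.139  0.236] new axes [ 0.433 -0.     1.615] old axes [-0.43  -0.001  1.616]
```

>>> drive_tool([
  [[0, -6, 0], [0, 0, 0], 5],
  [[0, -6, 0], [0, 0, 0], 5],
  [[0, -6, 0], [0, 0, 0], 5],
  [[0, -6, 0], [0, 0, 0], 5],
  [[0, -6, 0], [0, 0, 0], 5],
  [[0, 0, 0], [0, -3.2, 0.5], 5],
  [[0, 0, 0], [0, -3.2, 0.5], 5],
  [[0, 0, 0], [0, -3.2, 0.5], 5],
  [[0, 0, 0], [0, -3.2, 0.5], 5],
  [[0, 0, 0], [0, -3.2, 0.5], 5],
  [[0, 0, 0], [0, -3.2, 0.5], 5],
  [[0, 0, 0], [0, -3.2, 0.5], 5],
])

```text
clock: 19.83
tool_pos: [0.4506, -0.0155, 0.2867]
eef_rot: [0.063, 0.498, -0.116, 0.857]
contact_force: [0.8, -0.3, -1.4]
opening: 0.67
```

>>> drive_tool([
  [[0, 0, 0], [0, -3.2, 1.5], 5],
  [[0, 0, 0], [0, -3.2, 1.5], 5],
  [[0, 0, 0], [0, -3.2, 1.5], 5],
  [[0, 0, 0], [0.5, 0, 2], 5],
  [[0, 0, 0], [2, 0, 2], 5],
  [[0, 0, 0], [2, 0, 0], 5],
  [[0, 0, 0], [0, 0, 0], 5],
  [[0, 0, 0], [0, 0, 0], 5],
])

```text
clock: 20.5
tool_pos: [0.518, -0.1317, 0.2895]
eef_rot: [0.064, 0.499, -0.116, 0.856]
contact_force: [0.8, 0.2, -1.3]
opening: 0.671
```

```bash
cat > cup.py <<'E'
from h import *
import sys
k=sys.argv[1]
lo,hi={'b':((100,130,35),(125,255,255)),'y':((22,130,60),(36,255,255))}[k]
s=r.get_state(); print(s['clock'],np.array(s['tool_pos']),np.array(s['contact_force']),s['opening'])
def proj(d,p):
    f=210/np.tan(np.radians(d['fov_y']/2)); q=d['extrinsics']@np.r_[p,1]; return np.array([d['cx']-f*q[0]/q[2],d['cy']+f*q[1]/q[2]])
for n in('side','top'):
    d=r.snapshot(n); m=cv2.inRange(cv2.cvtColor(d['color'],cv2.COLOR_RGB2HSV),lo,hi)
    N,_,st,ce=cv2.connectedComponentsWithStats(m)
    print(n,[(st[i].tolist(),ce[i]) for i in range(1,N) if st[i][4]>25], 'peg tip',proj(d,TIP[k]))
    p=np.array(s['tool_pos'])
    for H in(1,2):
        X=Ro.from_quat(s['eef_rot']).apply([1,0,0]); G=p-.0403*X if H==1 else p-.008*X+.0323*Z
        print('  H',H,'mouth',proj(d,G+.0748*X),'base',proj(d,G-.0202*X),'mid',proj(d,G+.027*X))
    cv2.imwrite(f'pics/{n}_{k}_{s["clock"]:.1f}.png',cv2.cvtColor(d['color'],4))
E
python3 cup.py b; python3 -c "
from h import *
plan([hang('b',.12,2)],tilt=np.pi/6)"
```

```text
20.5 [ 0.518 -0.132  0.29 ] [ 0.843  0.231 -1.292] 0.6712052365721959
side [([289, 149, 10, 8, 40], array([293.675, 152.8  ])), ([256, 193, 9, 5, 30], array([260.067, 195.1  ])), ([8, 339, 161, 81, 3158], array([ 92.557, 383.311]))] peg tip [271.509 181.308]
  H 1 mouth [280.957 166.417] base [290.142 148.728] mid [285.447 157.77 ]
  H 2 mouth [277.921 163.263] base [286.875 145.492] mid [282.299 154.574]
top [([302, 147, 35, 46, 760], array([319.128, 171.992])), ([0, 182, 58, 108, 3058], array([ 32.397, 235.52 ])), ([301, 191, 27, 9, 71], array([314.169, 195.085]))] peg tip [318.079 167.136]
  H 1 mouth [316.241 181.221] base [313.346 195.977] mid [314.854 188.289]
  H 2 mouth [318.37  174.106] base [315.685 188.175] mid [317.084 180.844]
t 20.6 p [ 0.518 -0.131  0.291] F [ 0.193  0.293 -0.613] open 5.862352656107283 q [ 0.816  0.448 -1.017  2.229  1.382  0.549  0.053]
turn [ 0.342 -0.306  0.311]
-> [ 0.537 -0.135  0.232] new axes [ 6.073  0.158 -1.358] old axes [ 6.08   0.199 -1.324]
```

Run:
```python
import cv2,numpy as np
s=cv2.imread('pics/side_b_20.5.png');t=cv2.imread('pics/top_b_20.5.png')
o=np.hstack([cv2.resize(x,(400,500),interpolation=2) for x in(s[115:215,240:320],t[125:225,280:360])])
cv2.imwrite('pics/p11.png',np.clip(o*1.5,0,255).astype(np.uint8))
```

```text
(no output)
```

View pics/p11.png

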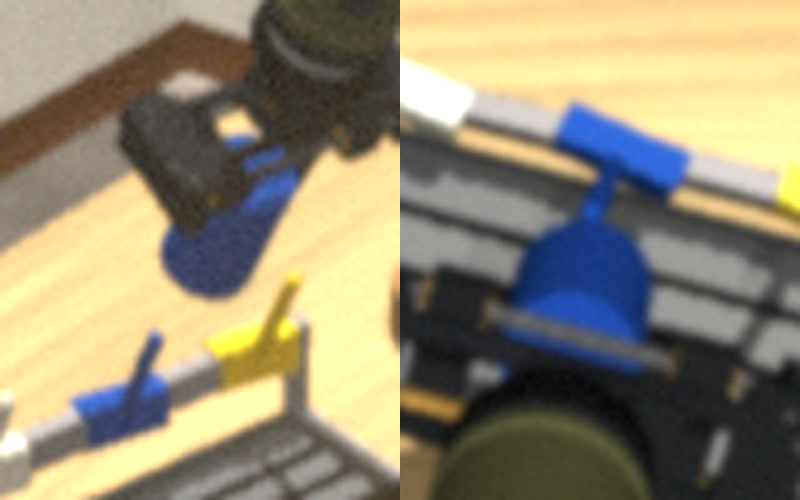

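The tilted beaker's mouth is at side (281.4,166.6) and top (316.4,181). That fits the hypothesis that the offset runs along the tool (predicted (281.0,166.4) and (316.2,181.2)). I'll plan the insertion with that.

```bash
python3 -c "
from h import *
plan([hang('b',.11),hang('b',.01)],tilt=np.pi/6)"
```

```text
t 20.6 p [ 0.518 -0.131  0.291] F [ 0.193  0.293 -0.613] open 5.862352656107283 q [ 0.816  0.448 -1.017  2.229  1.382  0.549  0.053]
turn [ 0.342 -0.306  0.311]
-> [ 0.557 -0.14   0.227] new axes [7.506 0.158 0.257] old axes [7.504 0.197 0.298]
-> [ 0.605 -0.154  0.141] new axes [10.  0.  0.] old axes [9.999 0.054 0.054]
```

>>> drive_tool([
  [[0.3, -0.3, 0.3], [1.5, 0.2, 0.3], 5],
  [[0, 0, 0], [2, 0, 0], 5],
  [[0, 0, 0], [2, 0, 0], 5],
  [[0, 0, 0], [2, 0, 0], 5],
  [[0, 0, 0], [0, 0, 0], 5],
  [[0, 0, 0], [0, 0, 0], 5],
])

```text
clock: 21.1
tool_pos: [0.5577, -0.1403, 0.2275]
eef_rot: [0.067, 0.496, -0.115, 0.858]
contact_force: [-0.4, -0.3, -0.5]
opening: 0.669
```

```bash
python3 -c "
from h import *
plan([hang('b',.06),hang('b',.01)],tilt=np.pi/6)"
```

```text
t 21.1 p [ 0.558 -0.14   0.227] F [-0.414 -0.255 -0.464] open 5.891235624600207 q [ 0.729  0.625 -0.954  2.223  1.683  0.624 -0.2  ]
turn [-0.008 -0.025 -0.005]
-> [ 0.581 -0.147  0.184] new axes [ 4.992 -0.02  -0.071] old axes [ 4.992 -0.02  -0.068]
-> [ 0.605 -0.154  0.141] new axes [ 5. -0.  0.] old axes [ 5.    -0.     0.002]
```

>>> drive_tool([
  [[0, 0, 0], [1.5, 0, 0], 5],
  [[0, 0, 0], [1.5, 0, 0], 5],
  [[0, 0, 0], [1.5, 0, 0], 5],
  [[0, 0, 0], [1.5, 0, 0], 5],
  [[0, 0, 0], [1.5, 0, 0], 5],
  [[0, 0, 0], [1.5, 0, 0], 5],
  [[0, 0, 0], [0.7, 0, 0], 5],
  [[0, 0, 0], [0, 0, 0], 5],
])

```text
clock: 21.77
tool_pos: [0.6052, -0.1541, 0.1438]
eef_rot: [0.067, 0.495, -0.116, 0.858]
contact_force: [-0.4, -0.3, -1.0]
opening: 0.672
```

>>> drive_tool([
  [[0, 0, 0], [0.4, 0, 0], 5],
  [[0, 0, 0], [0.4, 0, 0], 5],
  [[0, 0, 0], [0, 0, 0], 5],
])

```text
clock: 22.02
tool_pos: [0.6093, -0.1551, 0.1371]
eef_rot: [0.067, 0.495, -0.116, 0.859]
contact_force: [0.5, 0.8, -1.0]
opening: 0.669
```

>>> drive_tool([
  [[0, 0, 0], [0.3, 0, 0], 5],
  [[0, 0, 0], [0.2, 0, 0], 5],
  [[0, 0, 0], [0, 0, 0], 5],
])

```text
clock: 22.27
tool_pos: [0.6113, -0.1549, 0.1331]
eef_rot: [0.066, 0.495, -0.115, 0.859]
contact_force: [-5.8, 0.7, 7.9]
opening: 0.673
```

>>> drive_tool([
  [[0, 0, 0], [0.2, 0, 0], 5],
  [[0, 0, 0], [0.1, 0, 0], 5],
  [[0, 0, 0], [0, 0, 0], 5],
])

```text
clock: 22.52
tool_pos: [0.6123, -0.1553, 0.1308]
eef_rot: [0.066, 0.495, -0.115, 0.859]
contact_force: [-7.2, 0.6, 11.4]
opening: 0.665
```

Floor contact is at the predicted depth. Release and withdraw.

>>> drive_tool([
  [[0, 0, 0], [0, 0, 0], 6.5],
  [[0, 0, 0], [0, 0, 0], 7.5],
  [[0, 0, 0], [0, 0, 0], 8],
  [[0, 0, 0], [0, 0, 0], 8],
  [[0, 0, 0], [-0.5, 0, 0], 8],
  [[0, 0, 0], [-1, 0, 0], 8],
  [[0, 0, 0], [-1, 0, 0], 8],
  [[0, 0, 0], [-2, 0, 0], 8],
  [[0, 0, 0], [-3, 0, 0], 8],
  [[0, 0, 0], [-3, 0, 0], 8],
  [[0, 0, 0], [-3, 0, 0], 8],
  [[0, 0, 0], [0, 0, 0], 8],
])

```text
clock: 23.52
tool_pos: [0.5473, -0.1364, 0.2519]
eef_rot: [0.065, 0.492, -0.115, 0.86]
contact_force: [-0.5, 0.5, 0.4]
opening: 0.912
```

```bash
python3 cup.py b | grep -v H; python3 -c "
from h import *
plan([[.45,.0,.27],[.523,.35,.12],[.523,.35,.0367]])"
```

```text
23.5167 [ 0.547 -0.136  0.252] [-0.548  0.451  0.396] 0.9119929935687336
side [([264, 176, 15, 12, 147], array([271.129, 181.211])), ([8, 339, 161, 81, 3161], array([ 92.517, 383.326]))] peg tip [271.509 181.308]
top [([307, 147, 30, 33, 670], array([319.852, 163.561])), ([0, 182, 58, 108, 3055], array([ 32.38 , 235.609]))] peg tip [318.079 167.136]
t 23.6167 p [ 0.548 -0.138  0.248] F [-0.528 -0.387 -0.192] open 8.001472727449533 q [ 0.741  0.565 -0.954  2.227  1.613  0.589 -0.149]
turn [-0.041 30.248  0.116]
-> [0.45 0.   0.27] new axes [ -2.159  10.749 -13.081] old axes [ -8.477  10.729 -10.214]
-> [0.523 0.35  0.12 ] new axes [15.    35.686 -2.194] old axes [11.777 35.709 -9.458]
-> [0.523 0.35  0.037] new axes [8.33 0.   0.  ] old axes [ 7.196  0.015 -4.196]
```

>>> drive_tool([
  [[0, 0, 0], [-2.5, 0, 0], 8],
  [[0, 6, 0], [-1, 0, -1], 8],
  [[0, 6, 0], [0, 0, -1], 8],
  [[0, 6, 0], [0, 0, -1], 8.8],
  [[0, 6, 0], [0, 0, -1], 8.8],
  [[0, 6.2, 0], [0, 0, -1], 8.8],
  [[0, 0, 0], [0, 3.6, -0.8], 8.8],
  [[0, 0, 0], [0, 3.6, -0.8], 8.8],
  [[0, 0, 0], [0, 3.6, -0.8], 8.8],
  [[0, 0, 0], [0, 3.6, -0.8], 8.8],
  [[0, 0, 0], [0, 3.6, -0.8], 8.8],
  [[0, 0, 0], [0, 3.6, -0.8], 8.8],
])

```text
clock: 24.62
tool_pos: [0.508, 0.0937, 0.2493]
eef_rot: [0.088, 0.672, -0.106, 0.728]
contact_force: [0.3, -0.6, 0.1]
opening: 0.997
```

>>> drive_tool([
  [[0, 0, 0], [1, 3.6, -0.8], 8.8],
  [[0, 0, 0], [1, 3.6, -0.8], 8.8],
  [[0, 0, 0], [1, 3.6, -0.8], 8.8],
  [[0, 0, 0], [1, 3.6, -0.8], 8.8],
  [[0, 0, 0], [1, 3.6, -0.8], 8.8],
  [[0, 0, 0], [0, 3.6, -0.8], 8.8],
  [[0, 0, 0], [0, 0, 0], 8.8],
  [[0, 0, 0], [0, 0, 0], 8.8],
])

```text
clock: 25.28
tool_pos: [0.5235, 0.3141, 0.1925]
eef_rot: [0.087, 0.672, -0.104, 0.728]
contact_force: [-0.2, -0.9, -0.0]
opening: 1.0
```

```bash
python3 cup.py y | grep -v H; python3 -c "
from h import *
plan([[.523,.35,.11],[.523,.35,.0367]]);T=r.snapshot('top');print(plane(T,123.2,194.15,.099))
h=cv2.cvtColor(cv2.cvtColor(cv2.imread('pics/side0.png'),4),cv2.COLOR_RGB2HSV)[280:335,150:200]
# bright top ellipse of the yellow cup in side0
m=cv2.inRange(h,(22,130,170),(36,255,255));k=max(cv2.findContours(m,0,2)[0],key=cv2.contourArea);e=cv2.fitEllipse(k);print(e,plane(r.snapshot('side'),e[0][0]+150,e[0][1]+280,.099))"
```

```text
25.2833 [0.524 0.314 0.193] [-0.246 -0.871 -0.008] 0.9995084430845406
side [([281, 169, 19, 23, 198], array([291.424, 183.278])), ([163, 287, 28, 41, 859], array([176.588, 307.338])), ([32, 358, 79, 62, 2229], array([ 71.616, 390.644]))] peg tip [299.268 169.841]
top [([355, 158, 27, 26, 353], array([367.779, 168.705])), ([0, 189, 31, 28, 665], array([ 13.571, 203.254]))] peg tip [365.794 180.737]
t 25.3833 p [0.525 0.31  0.193] F [-0.159  0.009  0.715] open 8.794786531292818 q [-0.177  0.812 -0.888  1.669  0.817  1.039 -0.065]
turn [-0.503  4.722  0.895]
-> [0.523 0.35  0.11 ] new axes [ 8.289  3.798 -1.232] old axes [ 8.098  3.912 -1.942]
-> [0.523 0.35  0.037] new axes [7.33 0.   0.  ] old axes [ 7.304  0.112 -0.604]
[0.523 0.351 0.099]
((23.86271858215332, 14.507752418518066), (14.921685218811035, 21.934133529663086), 75.6181869506836) [0.527 0.351 0.099]
```

>>> drive_tool([
  [[-0.5, 4.7, 0.9], [0, 2, -0.8], 8.8],
  [[0, 0, 0], [2, 1.9, -0.4], 8.8],
  [[0, 0, 0], [2, 0, 0], 8.8],
  [[0, 0, 0], [2, 0, 0], 8.8],
  [[0, 0, 0], [2, 0, 0], 8.8],
  [[0, 0, 0], [0, 0, 0], 8.8],
  [[0, 0, 0], [0, 0, 0], 8.8],
])

```text
clock: 26.07
tool_pos: [0.5242, 0.3507, 0.1128]
eef_rot: [0.095, 0.701, -0.094, 0.701]
contact_force: [-0.5, 0.1, -0.1]
opening: 0.999
```

```bash
python3 -c "
from h import *
plan([[.524,.351,.0367]])"
```

```text
t 26.0667 p [0.524 0.351 0.113] F [-0.455  0.139 -0.134] open 8.804683586112713 q [-0.226  0.958 -0.858  1.618  0.846  0.974 -0.075]
turn [-0.059  0.024 -0.043]
-> [0.524 0.351 0.037] new axes [ 7.612  0.029 -0.026] old axes [ 7.612  0.023 -0.029]
```

>>> drive_tool([
  [[0, 0, 0], [1.5, 0, 0], 8.8],
  [[0, 0, 0], [1.5, 0, 0], 8.8],
  [[0, 0, 0], [1.5, 0, 0], 8.8],
  [[0, 0, 0], [1.5, 0, 0], 8.8],
  [[0, 0, 0], [1.5, 0, 0], 8.8],
  [[0, 0, 0], [0, 0, 0], 8.8],
  [[0, 0, 0], [0, 0, 0], 8.8],
])

```text
clock: 26.65
tool_pos: [0.5234, 0.3523, 0.037]
eef_rot: [0.094, 0.701, -0.093, 0.701]
contact_force: [0.1, 0.9, -0.3]
opening: 0.996
```

>>> drive_tool([
  [[0, 0, 0], [0, 0, 0], 5],
  [[0, 0, 0], [0, 0, 0], 5],
  [[0, 0, 0], [0, 0, 0], 5],
  [[0, 0, 0], [0, 0, 0], 5],
  [[0, 0, 0], [0, 0, 0], 5],
  [[0, 0, 0], [0, 0, 0], 5],
], force=12)

```text
clock: 27.15
tool_pos: [0.5243, 0.3528, 0.0389]
eef_rot: [0.095, 0.7, -0.093, 0.702]
contact_force: [-0.8, -0.4, 3.3]
opening: 0.658
```

>>> drive_tool([
  [[0, 0, 0], [-2, 0, 0], 5],
  [[0, 0, 0], [-3.5, 0, 0], 5],
  [[0, 0, 0], [-3.5, 0, 0], 5],
  [[0, 0, 0], [-3.5, 0, 0], 5],
  [[0, 0, 0], [-3.5, 0, 0], 5],
  [[0, 0, 0], [-3.5, 0, 0], 5],
  [[0, 0, 0], [-3.5, 0, 0], 5],
  [[0, 0, 0], [-3, 0, 0], 5],
  [[0, 0, 0], [0, 0, 0], 5],
])

```text
clock: 27.9
tool_pos: [0.5248, 0.3553, 0.3052]
eef_rot: [0.098, 0.698, -0.09, 0.704]
contact_force: [0.1, 2.1, -1.0]
opening: 0.659
```

```bash
python3 -c "
from h import *
p=hang('y',.11)
plan([p-.2*RX*0+[0,0,.13],p],tilt=np.pi/6)"
```

```text
t 27.9 p [0.525 0.355 0.305] F [ 0.051  2.148 -1.044] open 5.802939704470665 q [-0.184  0.755 -0.985  1.412  0.637  1.296  0.099]
turn [ -0.176 -29.657  -0.735]
-> [ 0.525 -0.255  0.357] new axes [  3.562 -58.888  16.564] old axes [ -5.868 -58.822  16.139]
-> [ 0.525 -0.255  0.227] new axes [11.258  0.    -6.5  ] old axes [12.999 -0.169 -0.078]
```

>>> drive_tool([
  [[0, -6, -0.2], [0, 0, 0], 5],
  [[0, -6, -0.2], [0, 0, 0], 5],
  [[0, -6, -0.2], [0, 0, 0], 5],
  [[0, -6, -0.1], [0, 0, 0], 5],
  [[0, -6, 0], [0, 0, 0], 5],
  [[0, 0, 0], [0, -3.5, 0.6], 5],
  [[0, 0, 0], [0, -3.5, 0.6], 5],
  [[0, 0, 0], [0, -3.5, 0.6], 5],
  [[0, 0, 0], [0, -3.5, 0.6], 5],
  [[0, 0, 0], [0, -3.5, 0.6], 5],
  [[0, 0, 0], [0, -3.5, 0.6], 5],
  [[0, 0, 0], [0, -3.5, 0.6], 5],
])

```text
clock: 28.9
tool_pos: [0.4925, 0.1047, 0.3209]
eef_rot: [0.063, 0.496, -0.118, 0.858]
contact_force: [1.4, -0.2, -0.5]
opening: 0.657
```

>>> drive_tool([
  [[0, 0, 0], [0, -3.5, 0.6], 5],
  [[0, 0, 0], [0, -3.5, 0.6], 5],
  [[0, 0, 0], [0, -3.5, 0.6], 5],
  [[0, 0, 0], [0, -3.5, 0.6], 5],
  [[0, 0, 0], [0, -3.5, 0.6], 5],
  [[0, 0, 0], [0, -3.5, 0.6], 5],
  [[0, 0, 0], [0, -3.5, 0.6], 5],
  [[0, 0, 0], [0, -3.5, 0.6], 5],
  [[0, 0, 0], [0, -3.5, 0.6], 5],
  [[0, 0, 0], [0, -2, 0.3], 5],
  [[0, 0, 0], [0, 0, 0], 5],
  [[0, 0, 0], [0, 0, 0], 5],
])

```text
clock: 29.9
tool_pos: [0.4521, -0.2237, 0.3514]
eef_rot: [0.065, 0.496, -0.12, 0.857]
contact_force: [0.6, 0.6, -0.5]
opening: 0.658
```

```bash
python3 -c "
from h import *
plan([hang('y',.12),hang('y',.01)],tilt=np.pi/6)"
```

```text
t 29.9 p [ 0.452 -0.224  0.351] F [ 0.64   0.552 -0.503] open 5.795664965610868 q [ 1.129  0.245 -0.893  2.186  0.605  0.324  1.071]
turn [-0.047 -0.091  0.545]
-> [ 0.52  -0.254  0.236] new axes [13.686 -1.13   0.595] old axes [13.695 -1.     0.618]
-> [ 0.573 -0.269  0.141] new axes [11. -0.  0.] old axes [10.999  0.105  0.018]
```

>>> drive_tool([
  [[0, 0, 0.5], [2.5, -1, 0.6], 5],
  [[0, 0, 0], [2.5, 0, 0], 5],
  [[0, 0, 0], [2.5, 0, 0], 5],
  [[0, 0, 0], [2.5, 0, 0], 5],
  [[0, 0, 0], [2.5, 0, 0], 5],
  [[0, 0, 0], [1.2, 0, 0], 5],
  [[0, 0, 0], [0, 0, 0], 5],
  [[0, 0, 0], [0, 0, 0], 5],
])

```text
clock: 30.57
tool_pos: [0.5072, -0.2463, 0.2592]
eef_rot: [0.064, 0.499, -0.114, 0.857]
contact_force: [-1.1, 0.8, -0.7]
opening: 0.654
```

```bash
python3 cup.py y; python3 -c "
from h import *
plan([hang('y',.12),hang('y',.01)],tilt=np.pi/6)"
```

```text
30.5667 [ 0.507 -0.246  0.259] [-1.07   0.838 -0.712] 0.6539868027936241
side [([296, 144, 27, 25, 301], array([308.482, 157.14 ])), ([281, 170, 19, 22, 197], array([291.345, 183.518])), ([32, 358, 79, 62, 2226], array([ 71.585, 390.647]))] peg tip [299.268 169.841]
  H 1 mouth [304.198 161.128] base [314.24  144.188] mid [309.115 152.832]
  H 2 mouth [301.174 158.185] base [310.995 141.175] mid [305.984 149.853]
top [([353, 158, 30, 44, 815], array([368.081, 180.075])), ([0, 190, 31, 27, 705], array([ 14.216, 202.682])), ([356, 198, 27, 10, 75], array([368.52 , 202.467])), ([355, 204, 6, 9, 40], array([357.35 , 208.075]))] peg tip [365.794 180.737]
  H 1 mouth [365.168 188.746] base [367.356 203.875] mid [366.218 196.004]
  H 2 mouth [367.285 181.821] base [369.687 196.305] mid [368.437 188.768]
t 30.6667 p [ 0.507 -0.248  0.26 ] F [ 0.221  0.526 -0.944] open 5.80373885519717 q [ 0.63   0.421 -0.302  2.212  1.45   0.066  0.26 ]
turn [ 0.223 -0.312  0.123]
-> [ 0.52  -0.254  0.236] new axes [ 2.8   -0.235  0.044] old axes [ 2.8   -0.23   0.058]
-> [ 0.573 -0.269  0.141] new axes [11. -0.  0.] old axes [11.     0.023  0.06 ]
```

>>> drive_tool([
  [[0.2, -0.3, 0.1], [0.9, -0.2, 0.1], 5],
  [[0, 0, 0], [1, 0, 0], 5],
  [[0, 0, 0], [1, 0, 0], 5],
  [[0, 0, 0], [1, 0, 0], 5],
  [[0, 0, 0], [0, 0, 0], 5],
  [[0, 0, 0], [0, 0, 0], 5],
])

```text
clock: 31.17
tool_pos: [0.5226, -0.2554, 0.23]
eef_rot: [0.066, 0.497, -0.117, 0.857]
contact_force: [-0.4, 0.4, -0.8]
opening: 0.659
```

```bash
python3 -c "
from h import *
plan([hang('y',.11),hang('y',.01)],tilt=np.pi/6)"
```

```text
t 31.1667 p [ 0.523 -0.255  0.23 ] F [-0.449  0.351 -0.794] open 5.802031974396147 q [ 0.77   0.524 -0.527  2.2    1.822  0.212 -0.097]
turn [-0.012 -0.219  0.191]
-> [ 0.525 -0.255  0.227] new axes [0.353 0.071 0.049] old axes [0.352 0.072 0.05 ]
-> [ 0.573 -0.269  0.141] new axes [10. -0.  0.] old axes [10.     0.033  0.038]
```

Well aligned and q6 is recovering. Insert.

>>> drive_tool([
  [[0, -0.2, 0.2], [1, 0.1, 0.1], 5],
  [[0, 0, 0], [1.2, 0, 0], 5],
  [[0, 0, 0], [1.2, 0, 0], 5],
  [[0, 0, 0], [1.2, 0, 0], 5],
  [[0, 0, 0], [0, 0, 0], 5],
])

```text
clock: 31.58
tool_pos: [0.5462, -0.2609, 0.1897]
eef_rot: [0.066, 0.496, -0.115, 0.858]
contact_force: [0.3, 0.1, -0.8]
opening: 0.655
```

>>> drive_tool([
  [[0, 0, 0], [1.2, 0, 0], 5],
  [[0, 0, 0], [1.2, 0, 0], 5],
  [[0, 0, 0], [1.2, 0, 0], 5],
  [[0, 0, 0], [1, 0, 0], 5],
  [[0, 0, 0], [0.7, 0, 0], 5],
  [[0, 0, 0], [0, 0, 0], 5],
])

```text
clock: 32.08
tool_pos: [0.572, -0.2677, 0.144]
eef_rot: [0.066, 0.496, -0.115, 0.858]
contact_force: [-0.6, 0.4, -0.6]
opening: 0.659
```

```bash
python3 -c "
from h import *
plan([hang('y',.0)],tilt=np.pi/6)"
```

```text
t 32.0833 p [ 0.572 -0.268  0.144] F [-0.552  0.42  -0.595] open 5.808442850081582 q [ 0.819  0.78  -0.683  2.139  2.068  0.438 -0.273]
turn [ 0.066 -0.053  0.023]
-> [ 0.578 -0.27   0.132] new axes [ 1.361 -0.046 -0.052] old axes [ 1.361 -0.045 -0.051]
```

>>> drive_tool([
  [[0, 0, 0], [0.5, 0, 0], 5],
  [[0, 0, 0], [0.4, 0, 0], 5],
  [[0, 0, 0], [0.3, 0, 0], 5],
  [[0, 0, 0], [0, 0, 0], 5],
])

```text
clock: 32.42
tool_pos: [0.5779, -0.2692, 0.1339]
eef_rot: [0.066, 0.496, -0.115, 0.858]
contact_force: [-0.2, 0.1, -1.2]
opening: 0.655
```

>>> drive_tool([
  [[0, 0, 0], [0.2, 0, 0], 5],
  [[0, 0, 0], [0.2, 0, 0], 5],
  [[0, 0, 0], [0, 0, 0], 5],
])

```text
clock: 32.67
tool_pos: [0.5792, -0.2692, 0.1316]
eef_rot: [0.065, 0.495, -0.115, 0.859]
contact_force: [-5.3, 1.3, 9.4]
opening: 0.657
```

Contact at the predicted depth. Release and withdraw well clear.

>>> drive_tool([
  [[0, 0, 0], [0, 0, 0], 6.5],
  [[0, 0, 0], [0, 0, 0], 7.5],
  [[0, 0, 0], [0, 0, 0], 8],
  [[0, 0, 0], [0, 0, 0], 8],
  [[0, 0, 0], [-0.5, 0, 0], 8],
  [[0, 0, 0], [-1, 0, 0], 8],
  [[0, 0, 0], [-1, 0, 0], 8],
  [[0, 0, 0], [-2, 0, 0], 8],
  [[0, 0, 0], [-3, 0, 0], 8],
  [[0, 0, 0], [-3, 0, 0], 8],
  [[0, 0, 0], [-3, 0, 0], 8],
  [[0, 0, 0], [-3, 0, 0], 8],
])

```text
clock: 33.67
tool_pos: [0.5072, -0.2535, 0.263]
eef_rot: [0.064, 0.493, -0.119, 0.859]
contact_force: [0.5, -0.7, 0.2]
opening: 0.906
```

>>> drive_tool([
  [[0, 0, 0], [-2, -2, -2], 8],
  [[0, 0, 0], [-2, -2, -2], 8],
  [[0, 0, 0], [-1, -3, -1], 8],
  [[0, 0, 0], [0, -3, 0], 8],
  [[0, 0, 0], [0, -3, 0], 8],
  [[0, 0, 0], [0, -3, 0], 8],
  [[0, 0, 0], [0, 0, 0], 8],
  [[0, 0, 0], [0, 0, 0], 8],
])

```text
clock: 34.33
tool_pos: [0.4157, -0.3739, 0.2739]
eef_rot: [0.067, 0.495, -0.12, 0.858]
contact_force: [0.6, 0.2, -0.7]
opening: 0.91
```

Run:
```python
from h import *
plan([])
S=r.snapshot('side');T=r.snapshot('top')
s,t=[cv2.cvtColor(d['color'],4) for d in(S,T)]
o=np.vstack([cv2.resize(x,(700,290),interpolation=2) for x in(s[150:233,205:405],t[130:213,225:425])])
cv2.imwrite('pics/p12.png',np.clip(o*1.3,0,255).astype(np.uint8))
g=cv2.cvtColor(t,6); print(g[185:225,258].tolist())
for n,a in(('top',t),('side',s)):
    b=cv2.imread(f'pics/{n}0.png'); d=cv2.absdiff(a,b).max(2)
    for nm,(x,y,w,h) in {'top':{'soap':(185,118,30,35),'bin':(120,100,55,55),'tape':(425,163,45,42)},'side':{'soap':(170,220,27,46),'bin':(118,250,45,45)}}[n].items(): print(n,nm,d[y:y+h,x:x+w].mean())
```

```text
t 34.3333 p [ 0.416 -0.374  0.274] F [ 0.591  0.236 -0.683] open 8.013784008114412 q [ 1.429  0.531 -0.943  2.142  1.011  0.275  1.033]
turn [-0.403 30.063  0.382]
[44, 54, 77, 90, 95, 94, 94, 96, 92, 85, 65, 41, 22, 16, 27, 52, 71, 88, 110, 126, 137, 142, 145, 143, 139, 132, 134, 136, 142, 140, 140, 140, 135, 130, 130, 131, 133, 134, 137, 141]
top soap 7.609523809523809
top bin 7.938512396694215
top tape 8.304761904761905
side soap 6.42914653784219
side bin 6.142716049382716
```

View pics/p12.png

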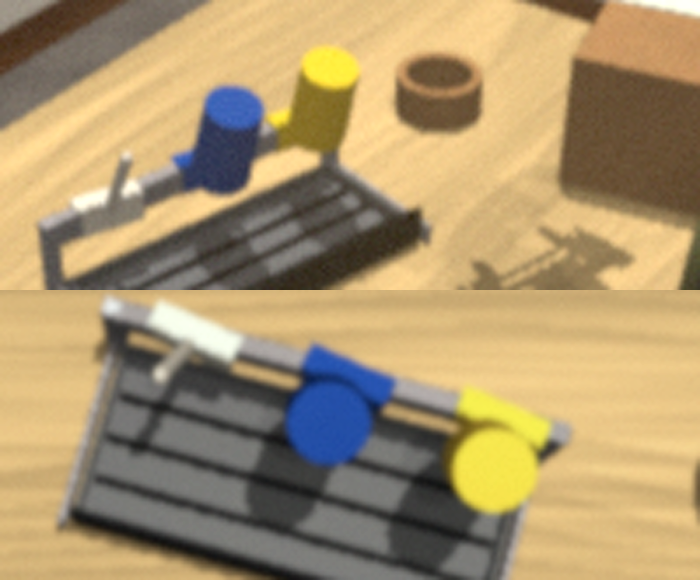

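Both beakers hang mouth-down on their own pegs. Their tops at (318.7,167.7) and (366.1,181.5) lie within 1 px of the projected peg tips, (318.1,167.1) and (365.8,180.7). The tray row is 198, still home, and the bystanders are unchanged.

```bash
python3 -c "
from plant import r
print(r.finish_job())"
```

```text
the job is handed in; nothing more can be done
None
```

I pushed the tray home, hung the blue beaker on the blue peg and the yellow one on the yellow peg, and handed the job in at about 34 s. The hand-in reported no verdict.

**Last checks**
- **Tray:** its front edge in the top view sits at row 198, where 197 was predicted for fully home. The push ended against the stop, at roughly 39 N on the wrist sensor.
- **Beakers:** each floor met its peg tip at the predicted depth, at about 10–14 N. After release, each beaker's top centre is within 1 px of its peg tip in the top view. I judged "at rest" from single still pictures and did not measure speed or depth after release.
- **Bystanders:** the soap bottle, tape roll and cardboard bin show no visible change from the first pictures. The gripper is clear and the sensed force is about zero.

**What disagreed**
- **Tool length:** the fingertips were about 32 mm shorter along the tool than the state and `tip_reach` imply. Because of this, my first push passes went over the tray's front plate without moving it. I found the offset from the pictures and a touch on the table, which reached 48 N at the fingertips, then corrected all later moves for it.
- **Joint limit:** the wrist joint q6 came close to its lower limit (0.04 rad) twice, with no effect on the result. The closest readings were 0.044 and 0.066.

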